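# Fetch a block from a tilt-out bin for drilling

### The arm

A 6-joint arm with a two-finger parallel gripper is mounted at the origin on a cart in front of the work surface, level with it; the furniture and walls round the work are solid. World frame = base frame: x ahead of the robot, y to its left, z up, the work surface at z = 0. Lengths are in mm, angles in rad, forces in N, time in s.
With the tool pointing down it reaches from about 350 to 975 mm from the base axis. Payload 7.1 kg.
Tool frame: the origin (TCP) lies at the very end of the fingers, on their centre line; the grasp point (between the pads) lies ctrl.hold_point_z behind it (ctrl.hold_point_z is the distance from the TCP to the grasp point, in mm); z points along the fingers, y is the line along which they close (so a half turn about z gives the same grasp; the last joint's range is limited). The gripper opens to 88 mm and grips with 3 to 60 N. Pads are 20 mm wide; open, the fingers measure 115 mm over their backs; the gripper's body (75 mm by 178 mm) begins 61 mm behind the grasp point.
Start: joints at [-1.144, 0.423, 1.63, -0, 1.089, -0.019], TCP at [269.502, -563.891, 183.475] pointing down, gripper open.
Joint ranges: [-3, 3], [-0.9, 2.11], [0.09, 2.58], [-1.31, 4.45], [0.11, 2.69], [-2.54, 2.54]. Speed limits (rad/s): [2.39, 2.39, 3.01, 3.14, 3.14, 3.14].

### API

Orientations are given as a rotation vector (axis times angle).
In Python, from workcell import ctrl gives the robot as it stands. The module is installed in compiled form; this text tells all that it offers.
- The arm moves only by the shell command python3 -m creep 'ROWS'. ROWS is JSON, a list of rows, each an object with "translation": the shift along the tool's x, y, z in mm, a list of three; "angular": the turn, a rotation vector about the tool's x, y, z in rad, a list of three; "jaw": the opening, from 0 (shut) to 1 (fully open). A call has exactly 8 rows; each row is the pose to reach, as a shift and turn from the pose commanded when the call began, along the tool's axes at that moment; what a row does not reach only later rows make up. A row lasts 1/8 s, in which the tool goes at most 62.5 mm and 10.7 degrees, less where a joint would pass 70% of its speed; a pose out of reach is approached as far as the arm can. A call with a gripper value outside its range is refused whole. The fingers move at their own pace and stop on an object; the grip force is fixed at half the most. Time passes only in rows, so rows that repeat a pose let the fingers close, or fill a call up. It gives the time, the measured TCP pose, the force, the opening and the grip force at its end, in the units of the state.
- ctrl.get_obs(): the state, without advancing time (a new reading comes with each control period).
- ctrl.get_image(name): name is "side" or "top" or "wrist"; returns the picture (480x640x3 uint8, red, green, blue); there is no depth.
- ctrl.camera_info(name): a dict with "camera_matrix" (3x3 intrinsics, pixels), "distortion" ([k1, k2, p1, p2, k3] as OpenCV has them; the pictures are not rectified), "world_from_camera" (4x4, takes a point from camera to world coordinates). Camera axes: x right, y up, looking along -z (the intrinsics and any distortion apply to the point x, -y, -z); pixel columns grow to the right and rows downward; lengths in mm; the calibration is good to about 2 mm. A picture is of the moment at which its call begins: read the wrist's pose just before it. camera_info takes no time and is no camera call; for the wrist camera it gives the pose at the moment of the call.
- ctrl.close_job(): hands the job in; it is judged then, once.
Trained networks look in the newest picture that a camera, given by its name, has taken for a name from the list of things; names that differ only in an ending like _2 or _b are one class to them, and where a whole thing is asked for, a point or a joint stands for the part that bears it (a point fixed in the world has none). Each returns a list of dicts, best first, with "score" (0 to 1); they miss things now and then, are a little off and sometimes report something else, mostly with a low value. They report only what shows in the picture. A call takes as long as a camera call.
- ctrl.look_for(camera, label): "rect" ([left, top, right, bottom] in pixels, round what is visible of it).
The state is a dict: "t": time; "qpos": joint angles; "qvel": joint speeds; "joint_torque": joint torques, N m; "ee_pos": TCP position; "orientation": TCP orientation; "ft_force": force on the tool from outside, world axes, zero at the start; "moment": the same for the moment, N m; "width": finger opening in mm; "grasp_force": force on a finger pad.
Only numpy, scipy, OpenCV 4.12 (cv2) and the standard library are available. Lean on these libraries where they do the work, as an engineer would, in place of code of your own. Each camera call takes 0.05 s, during which the arm holds its last target. There are 200 camera calls.

### The job

One of the two tilt-out bins holds a wooden block, the other a tin of screws: look through the windows, tilt out only the bin with the block, take the block out and stand it on end in the corner of the drilling board, ready for drilling, snug against both strips. Push the bin fully shut again, leave the other bin closed, and leave the tools lying about where they are.

Things in the scene. Friction and masses are not known exactly. Their poses are not given: they have to be found in the camera images.
- bin_cabinet: Grey sheet-steel cabinet fixed to the bench, 110 deep, 314 wide, 168 high, with two tilt-out bins side by side (centres at y = +76.5 left, -76.5 right). Origin: bottom centre of its front face; x points into the cabinet, y to the left seen from the front, z up. Its top, 8 thick, reaches forward to x = 10 over the bins; an open bin is entered at a slant from front and above (sizes in mm).
- bin_left (a joint): Tilt of the left bin in rad: 0 shut (front upright), grows as its top swings forward and down on the bottom pivot, 0.70 (40 degrees) at the stop. Pale plastic, clear front window, 0.3 kg; pivot friction 0.15 N m, so it stays where left. 4 to 6 N at the handle move it. What stands in it leans or slides against the front wall as it tilts.
- bin_right (a joint): Tilt of the right bin in rad; same as bin_left.
- bin_left_handle (a point): Middle of the left bin's handle: level round steel bar, 11 thick, 100 long along the cabinet's y, 35 in front of the bin's front face on two thin posts 85 apart. It and its axes turn with the bin (at 0: the cabinet's axes). Shut, it stands 130 above the bench (sizes in mm).
- bin_right_handle (a point): Middle of the right bin's handle, as bin_left_handle.
- bin_left_pivot (a point): On the left bin's pivot axis (along the cabinet's y), mid bin, 62 above the bench, 6 behind the cabinet's front face; axes turn with the bin. Bin in these axes: floor top z = -2, front wall inside x = -2, outside -6, top z = 80; back wall inside x = 92, top z = 32; inside width 134; sides slope from z = 79 in front to 32 behind; handle bar at x = -41, z = 68 (sizes in mm).
- bin_right_pivot (a point): On the right bin's pivot axis; same as bin_left_pivot.
- wood_block: Loose pine block, 42 (x) x 80 (y) x 36 (z), 0.07 to 0.14 kg, standing on one 42 x 36 end near the front wall of one of the bins: its long y axis points up, its 42 mm width runs across the bin. Origin: centre of one 42 x 80 side face (the block lies from z = 0 to 36 in its own axes) (sizes in mm).
- wood_block_center (a point): Centre of the wooden block; axes as the block.
- screw_tin: Round open grey tin of screws, 66 across, 32 high, in the other bin. Origin: centre of its underside (sizes in mm).
- drill_board: Plywood drilling board fixed to the bench, 150 (x) x 160 (y) x 12 thick, with two dark strips, 16 wide and 10 high (tops 22 above the bench): far strip along the far edge (its face at x = 59), left strip along the left edge (face at y = 64). Origin: centre of the underside; x away from the robot, y left, z up. A small spanner 8 thick lies on its near part (sizes in mm).
- drill_board_corner (a point): Point on the board's top face where the faces of the two strips would meet; axes as the board. The standing block belongs in this corner, touching both strips, any of its sides towards them: its 42 x 36 end then reaches from here 42 (or 36) towards -x and 36 (or 42) towards -y (sizes in mm).
- small_spanner: 129 mm spanner, 8 thick, lying on the near part of the drilling board. Leave it.
- pliers: 185 mm combination pliers with red handles, 14 thick, lying on the bench. Leave them.
- tape_measure: Orange tape measure, 32 x 93 x 64, standing on the bench at the right front. Leave it (sizes in mm).
- c_clamp: Blue C clamp, 166 x 109 x 20, lying on the bench. Leave it (sizes in mm).
- sanding_block: Black sanding block, 110 x 58 x 30, on the bench. Leave it (sizes in mm).

How it is judged:
By the outcome, as a careful person would: the job done as asked, in the order asked, and still so for the second after the job is handed in, with the robot touching nothing.
It also fails if it takes over 69 s, if anything falls off the work surface, if the arm or the gripper's body presses on something with over 40 N, if the wrist force passes 120 N, or if a joint passes its speed limit or range.

## Working session

There is one attempt and no reset: what is moved stays moved. The work goes in short steps, Python scripts to look and compute and a shell command to move; the robot and the scene stay as the last step left them, time stands still between calls to the robot, and variables do not carry over. Pictures are saved under pics/ and viewed, at most 10 in all, crops included, and the job is handed in when it is done.

```bash
mkdir -p pics
cat > h.py <<'E'
import numpy as np, cv2
from workcell import ctrl
def snap(c,f):
    im=ctrl.get_image(c); cv2.imwrite('pics/'+f,im[:,:,::-1]); return im
def proj(c,P):
    i=ctrl.camera_info(c);T=np.linalg.inv(np.array(i['world_from_camera']))
    P=np.atleast_2d(np.array(P,float)); q=P@T[:3,:3].T+T[:3,3]; q=q*[1,-1,-1]
    return cv2.projectPoints(q,np.zeros(3),np.zeros(3),np.array(i['camera_matrix'],float),np.array(i['distortion'],float))[0].reshape(-1,2)
def ray(c,uv):
    i=ctrl.camera_info(c);T=np.array(i['world_from_camera'])
    p=cv2.undistortPoints(np.array(uv,float).reshape(-1,1,2),np.array(i['camera_matrix'],float),np.array(i['distortion'],float)).reshape(-1,2)
    d=np.c_[p[:,0],-p[:,1],-np.ones(len(p))]@T[:3,:3].T
    return T[:3,3],d
def onz(c,uv,z):
    o,d=ray(c,uv); return o+d*((z-o[2])/d[:,2])[:,None]
E
python3 - <<'E'
from h import *
for c in('side','top'):
    snap(c,c+'0.png')
    print(c,np.round(np.array(ctrl.camera_info(c)['world_from_camera']),2).tolist())
    for l in('bin_cabinet','wood_block','screw_tin','bin_left_handle','bin_right_handle','drill_board','small_spanner'):
        print(l,[(round(r['score'],2),np.round(r['rect']).tolist()) for r in ctrl.look_for(c,l)[:2]])
print(ctrl.hold_point_z,ctrl.get_obs())
E
```

```text
side [[-0.96, 0.19, -0.22, 189.42], [-0.29, -0.63, 0.72, 919.81], [0.01, 0.75, 0.66, 944.47], [0.0, 0.0, 0.0, 1.0]]
bin_cabinet []
wood_block [(0.48, [221.0, 309.0, 230.0, 320.0])]
screw_tin [(0.36, [222.0, 308.0, 233.0, 320.0])]
bin_left_handle [(0.76, [218.0, 331.0, 253.0, 409.0])]
bin_right_handle [(0.61, [227.0, 277.0, 255.0, 345.0])]
drill_board [(0.88, [311.0, 168.0, 381.0, 217.0])]
small_spanner [(0.58, [348.0, 187.0, 373.0, 211.0]), (0.16, [220.0, 329.0, 253.0, 412.0])]
top [[0.2, 0.94, -0.27, -0.02], [-0.98, 0.2, -0.05, -87.59], [0.01, 0.28, 0.96, 1773.22], [0.0, 0.0, 0.0, 1.0]]
bin_cabinet [(0.73, [164.0, 149.0, 278.0, 213.0]), (0.53, [182.0, 189.0, 203.0, 202.0])]
wood_block [(0.58, [163.0, 151.0, 282.0, 216.0]), (0.42, [185.0, 192.0, 202.0, 200.0])]
screw_tin [(0.47, [238.0, 188.0, 258.0, 193.0]), (0.26, [324.0, 198.0, 378.0, 242.0])]
bin_left_handle [(0.94, [168.0, 189.0, 221.0, 216.0])]
bin_right_handle [(0.84, [220.0, 182.0, 273.0, 209.0])]
drill_board [(0.74, [426.0, 247.0, 477.0, 313.0]), (0.62, [165.0, 151.0, 280.0, 213.0])]
small_spanner []
18.700000000000003 {'t': 0.8, 'qpos': array([-1.14401407e+00,  4.23033049e-01,  1.62986726e+00, -6.73818610e-07,
        1.08860035e+00, -1.89833828e-02]), 'qvel': array([-0.00136571,  0.00092124, -0.00082195, -0.00065156, -0.00042076,
        0.00128556]), 'joint_torque': array([-1.82728115e-05, -5.44525123e+01, -2.74038613e+01,  6.43847371e-02,
        1.68724149e-02, -1.86094707e-05]), 'ee_pos': array([ 269.50580748, -563.92190885,  183.52978609]), 'orientation': array([3.06379500e+00, 6.94404623e-01, 2.83414986e-05]), 'ft_force': array([ 0.92856392, -0.12184068,  0.56815062]), 'moment': array([0.02255941, 0.03949481, 0.00023093]), 'grasp_force': 0.0, 'width': 87.84406976111516}
```

View pics/side0.png

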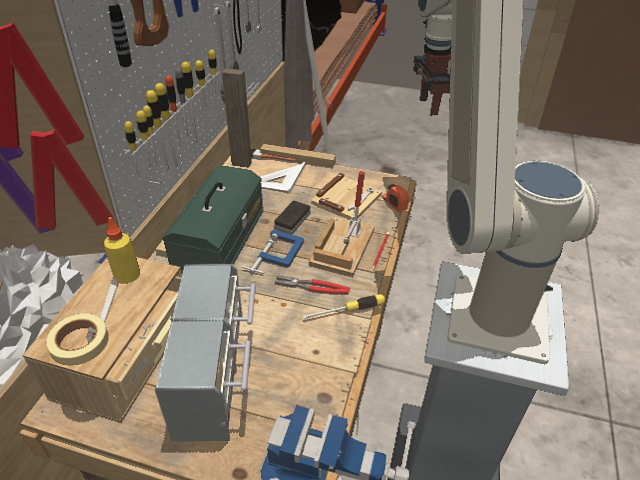

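View pics/top0.png

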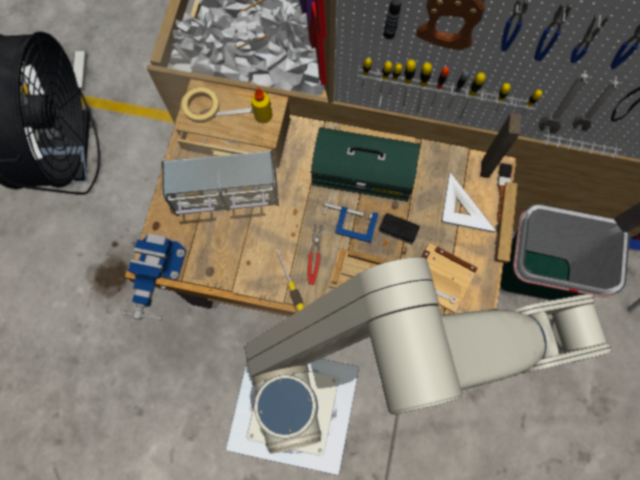

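Run:
```python
from h import *
s=cv2.imread('pics/side0.png');t=cv2.imread('pics/top0.png')
a=cv2.resize(s[155:255,290:390],(400,400),interpolation=2)
b=cv2.resize(t[230:330,400:500],(400,400),interpolation=2)
d=cv2.resize(t[145:220,150:290],(400,200),interpolation=2)   # 2.857,2.667
e=cv2.resize(s[255:455,150:290],(400,400),interpolation=2)[:200]
cv2.imwrite('pics/c1.png',np.vstack([np.hstack([a,b]),np.hstack([d,cv2.resize(s[255:345,150:330],(400,200),interpolation=2)])]))
for n,c,uv,z in [('cabTop corners top','top',[(164,162),(272,151),(276,180),(166,194)],168),('handles side','side',[(248,290),(237,385)],130),('handles top','top',[(195,209),(247,202)],130),('board top cam',"top",[(427,247),(477,265),(455,310)],12),('board side',"side",[(342,170),(381,188),(365,216),(311,200)],12),('camv','top',[(145,255),(320,70)],0)]:
    print(n,np.round(onz(c,uv,z)).tolist())
i=ctrl.camera_info('wrist');print(np.round(np.array(i['world_from_camera']),3).tolist(),i['camera_matrix'])
from scipy.spatial.transform import Rotation as R
print(R.from_rotvec(ctrl.get_obs()['orientation']).as_matrix().round(3).tolist())
```

```text
cabTop corners top [[582.0, 493.0, 168.0], [677.0, 201.0, 168.0], [593.0, 170.0, 168.0], [490.0, 461.0, 168.0]]
handles side [[537.0, 205.0, 130.0], [468.0, 430.0, 130.0]]
handles top [[475.0, 381.0, 130.0], [525.0, 242.0, 130.0]]
board top cam [[534.0, -295.0, 12.0], [509.0, -450.0, 12.0], [362.0, -405.0, 12.0]]
board side [[500.0, -477.0, 12.0], [363.0, -416.0, 12.0], [379.0, -267.0, 12.0], [547.0, -294.0, 12.0]]
camv [[341.0, 528.0, 0.0], [1062.0, 143.0, 0.0]]
[[0.431, 0.861, 0.271, 342.778], [-0.902, 0.411, 0.129, -527.488], [-0.001, -0.3, 0.954, 384.779], [0.0, 0.0, 0.0, 1.0]] [[388.59383191   0.         318.95152147]
 [  0.         388.59383191 240.53592481]
 [  0.           0.           1.        ]]
[[0.902, 0.431, 0.0], [0.431, -0.902, -0.0], [-0.0, 0.0, -1.0]]
```

View pics/c1.png

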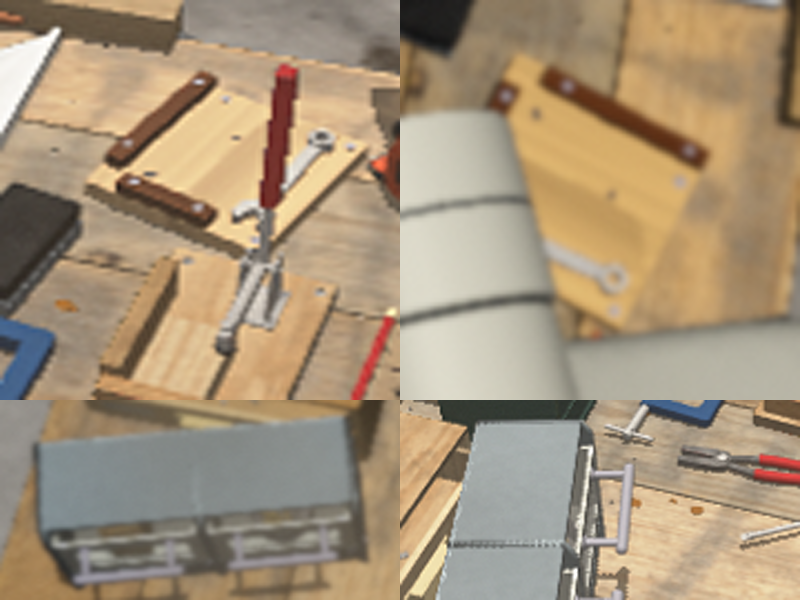

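```bash
cat >> h.py <<'E'
from scipy.spatial.transform import Rotation as R
def pose():
    o=ctrl.get_obs(); return np.array(o['ee_pos']),R.from_rotvec(o['orientation'])
def slant(yaw,phi):  # yaw deg of approach, phi deg below horizontal; tool x = left
    y,p=np.radians([yaw,phi]); z=np.array([np.cos(p)*np.cos(y),np.cos(p)*np.sin(y),-np.sin(p)])
    x=np.array([-np.sin(y),np.cos(y),0]); return R.from_matrix(np.c_[x,np.cross(z,x),z])
def go(p,Rt,P0=None):   # prints tool-frame shift+turn
    p0,R0=P0 or pose(); r=R0.inv()*Rt
    print('shift',(R0.inv().apply(np.array(p)-p0)).round(1).tolist(),'turn',r.as_rotvec().round(3).tolist()); return (np.array(p),Rt)
E
python3 - <<'E'
from h import *
a=go([480,-150,330],slant(-17,75))
b=go([418,277,180],slant(19.6,30),a)
E
```

```text
shift [368.4, -282.7, -146.5] turn [-0.247, 0.108, -0.823]
shift [390.2, -216.7, 97.2] turn [-0.758, 0.399, -0.52]
```

```bash
python3 -m creep '[{"translation":[46,-35,-40],"angular":[-0.03,0.013,-0.1],"jaw":0.35},{"translation":[92,-70,-70],"angular":[-0.06,0.027,-0.2],"jaw":0.35},{"translation":[138,-105,-100],"angular":[-0.09,0.04,-0.31],"jaw":0.35},{"translation":[184,-140,-130],"angular":[-0.12,0.053,-0.41],"jaw":0.35},{"translation":[230,-176,-146],"angular":[-0.15,0.067,-0.51],"jaw":0.35},{"translation":[276,-212,-146],"angular":[-0.18,0.08,-0.61],"jaw":0.35},{"translation":[322,-247,-146],"angular":[-0.21,0.094,-0.72],"jaw":0.35},{"translation":[368,-283,-146],"angular":[-0.247,0.108,-0.823],"jaw":0.35}]'
python3 - <<'E'
from h import *
b=go([418,277,180],slant(19.6,30))
E
```

```text
t: 1.8
ee_pos: [480.3, -148.1, 330.2]
orientation: [2.345, 1.74, 0.231]
ft_force: [1.0, 0.3, -0.4]
width: 30.9
grasp_force: 0.0
shift [388.9, -215.6, 96.8] turn [-0.756, 0.398, -0.516]
```

```bash
python3 -m creep '[{"translation":[49,-27,12],"angular":[-0.095,0.05,-0.065],"jaw":0.35},{"translation":[98,-54,24],"angular":[-0.19,0.1,-0.13],"jaw":0.35},{"translation":[146,-81,36],"angular":[-0.285,0.15,-0.195],"jaw":0.35},{"translation":[195,-108,48],"angular":[-0.38,0.2,-0.26],"jaw":0.35},{"translation":[243,-135,60],"angular":[-0.475,0.25,-0.325],"jaw":0.35},{"translation":[292,-162,72],"angular":[-0.57,0.3,-0.39],"jaw":0.35},{"translation":[340,-189,85],"angular":[-0.665,0.35,-0.455],"jaw":0.35},{"translation":[389,-216,97],"angular":[-0.756,0.398,-0.516],"jaw":0.35}]'
python3 - <<'E'
from h import *
p,r=pose(); print(p.round(1),r.as_matrix().round(3).tolist(),ctrl.get_obs()['qpos'].round(2))
snap('wrist','w1.png')
for l in('bin_cabinet','wood_block','screw_tin','bin_left_handle','bin_right_handle'):
    print(l,[(round(r['score'],2),np.round(r['rect']).tolist()) for r in ctrl.look_for('wrist',l)[:2]])
E
```

```text
t: 2.8
ee_pos: [440.5, 115.3, 261.4]
orientation: [1.622, 1.868, 0.842]
ft_force: [0.6, -0.1, 0.1]
width: 30.7
grasp_force: 0.0
[440.5 115.3 261.4] [[-0.146, 0.665, 0.733], [0.989, 0.089, 0.116], [0.012, 0.742, -0.67]] [ 0.32 -0.23  2.48 -1.11  0.14  1.24]
bin_cabinet [(0.84, [209.0, 0.0, 404.0, 172.0]), (0.65, [241.0, 1.0, 351.0, 161.0])]
wood_block []
screw_tin [(0.91, [314.0, 52.0, 326.0, 104.0]), (0.35, [242.0, 0.0, 341.0, 160.0])]
bin_left_handle [(0.23, [240.0, 0.0, 342.0, 160.0])]
bin_right_handle [(0.56, [241.0, 2.0, 345.0, 162.0])]
```

View pics/w1.png

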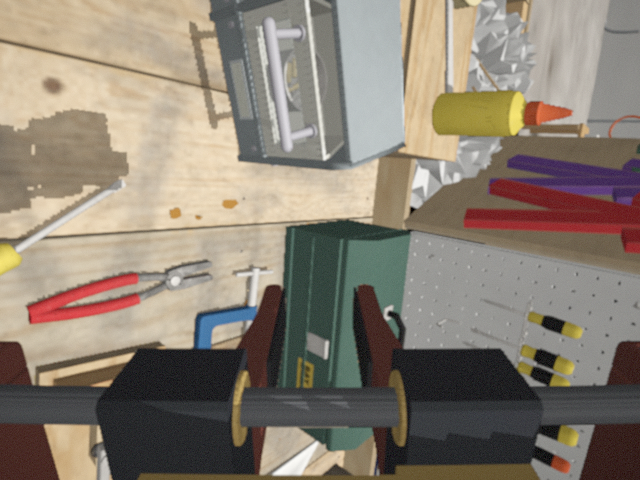

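Run:
```python
from h import *
b=go([400,335,230],slant(19.6,58))
```

```text
shift [224.2, -31.9, 16.0] turn [0.277, 0.119, -0.162]
```

```bash
python3 -m creep '[{"translation":[30,-20,-5],"angular":[0.06,0.02,-0.03],"jaw":0.3},{"translation":[60,-30,-5],"angular":[0.14,0.04,-0.06],"jaw":0.3},{"translation":[95,-32,0],"angular":[0.2,0.06,-0.08],"jaw":0.3},{"translation":[130,-32,5],"angular":[0.25,0.08,-0.1],"jaw":0.3},{"translation":[165,-32,10],"angular":[0.277,0.1,-0.13],"jaw":0.3},{"translation":[195,-32,14],"angular":[0.277,0.119,-0.15],"jaw":0.3},{"translation":[224,-32,16],"angular":[0.277,0.119,-0.162],"jaw":0.3},{"translation":[224,-32,16],"angular":[0.277,0.119,-0.162],"jaw":0.3}]'
python3 - <<'E'
from h import *
p,r=pose(); print(p.round(1),r.as_matrix().round(3).tolist(),ctrl.get_obs()['qpos'].round(2))
snap('wrist','w2.png')
for l in('wood_block','screw_tin','bin_left_handle','bin_right_handle'):
    print(l,[(round(r['score'],2),np.round(r['rect']).tolist()) for r in ctrl.look_for('wrist',l)[:2]])
# predicted from estimate
def cab(P,o=(532,318),yaw=19.6):
    return R.from_euler('z',yaw,degrees=True).apply(np.atleast_2d(P))+[*o,0]
print(proj('wrist',cab([[-35,126.5,130],[-35,26.5,130],[-35,-26.5,130],[10,157,168],[10,-157,168],[110,157,168]])).round())
E
```

```text
t: 4.1
ee_pos: [399.2, 336.6, 229.3]
orientation: [1.582, 2.25, 0.643]
ft_force: [0.5, -0.8, -1.2]
width: 26.4
grasp_force: 0.0
[399.2 336.6 229.3] [[-0.338, 0.799, 0.497], [0.941, 0.287, 0.179], [-0.0, 0.528, -0.849]] [ 0.85  0.02  2.19 -0.56  0.5   0.94]
wood_block [(0.58, [382.0, 158.0, 406.0, 212.0])]
screw_tin [(0.69, [376.0, 288.0, 392.0, 327.0])]
bin_left_handle [(0.78, [328.0, 113.0, 412.0, 269.0])]
bin_right_handle [(0.97, [323.0, 255.0, 397.0, 385.0])]
[[344. 140.]
 [342. 254.]
 [341. 307.]
 [419. 101.]
 [395. 424.]
 [497. 104.]]
```

View pics/w2.png

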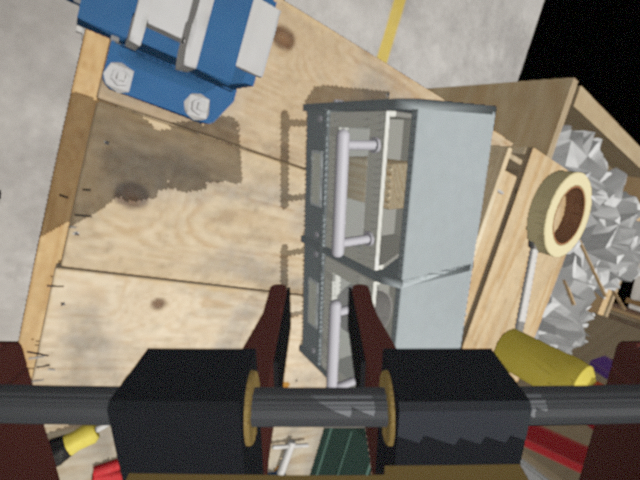

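Run:
```python
from h import *
print(onz('wrist',[(341,192),(344,130),(338,254)],130).round(1), onz('wrist',[(495,106),(408,107)],168).round(1))
import numpy as np
h=onz('wrist',[(341,192)],130)[0]
z=slant(19.6,60).apply([0,0,1])
a=go(h-60*z,slant(19.6,60)); go(h+9*z,slant(19.6,60),a)
```

```text
[[469.3 384.2 130. ]
 [453.9 433.3 130. ]
 [486.1 330.8 130. ]] [[581.5 500.7 168. ]
 [479.3 461.2 168. ]]
shift [23.7, 20.0, 68.3] turn [0.034, 0.0, 0.001]
shift [-0.0, -0.0, 69.0] turn [0.0, 0.0, 0.0]
```

```bash
python3 -m creep '[{"translation":[10,6,12],"angular":[0.01,0,0],"jaw":0.33},{"translation":[20,12,24],"angular":[0.02,0,0],"jaw":0.33},{"translation":[24,19,40],"angular":[0.034,0,0],"jaw":0.33},{"translation":[24,19,55],"angular":[0.034,0,0],"jaw":0.33},{"translation":[24,19,68],"angular":[0.034,0,0],"jaw":0.33},{"translation":[24,19,68],"angular":[0.034,0,0],"jaw":0.33},{"translation":[24,19,68],"angular":[0.034,0,0],"jaw":0.33},{"translation":[24,19,68],"angular":[0.034,0,0],"jaw":0.33}]'
python3 - <<'E'
from h import *
p,r=pose(); print(p.round(1),ctrl.get_obs()['qpos'].round(2))
im=snap('wrist','w3.png')
for l in('wood_block','bin_left_handle'):
    print(l,[(round(r['score'],2),np.round(r['rect']).tolist()) for r in ctrl.look_for('wrist',l)[:2]])
z=r.apply([0,0,1]);print(proj('wrist',[p,p+60*z,[471,383,130]]).round())
E
```

```text
t: 5.35
ee_pos: [439.9, 375.3, 182.3]
orientation: [1.597, 2.27, 0.609]
ft_force: [0.4, -0.2, 0.9]
width: 28.9
grasp_force: 0.0
[439.9 375.3 182.3] [ 0.83  0.19  2.1  -0.59  0.43  0.97]
wood_block [(0.83, [372.0, 188.0, 403.0, 260.0]), (0.44, [307.0, 311.0, 375.0, 474.0])]
bin_left_handle [(0.6, [313.0, 137.0, 410.0, 316.0]), (0.19, [306.0, 312.0, 373.0, 474.0])]
[[321. 276.]
 [320. 243.]
 [322. 247.]]
```

View pics/w3.png

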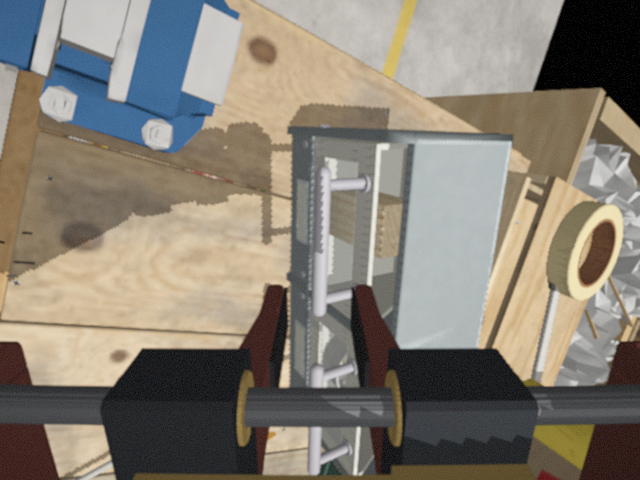

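```bash
python3 -m creep '[{"translation":[0,0,15],"angular":[0,0,0],"jaw":0.33},{"translation":[0,0,30],"angular":[0,0,0],"jaw":0.33},{"translation":[0,0,45],"angular":[0,0,0],"jaw":0.33},{"translation":[0,0,60],"angular":[0,0,0],"jaw":0.33},{"translation":[0,0,69],"angular":[0,0,0],"jaw":0.33},{"translation":[0,0,69],"angular":[0,0,0],"jaw":0},{"translation":[0,0,69],"angular":[0,0,0],"jaw":0},{"translation":[0,0,69],"angular":[0,0,0],"jaw":0}]'
python3 - <<'E'
from h import *
p,r=pose()
c=np.array([np.cos(np.radians(19.6)),np.sin(np.radians(19.6)),0])
for th in (0.1,.2,.3,.4,.5,.6,.68,.7):
    dx=(-41*np.cos(th)-68*np.sin(th))+41; dz=68*np.cos(th)-41*np.sin(th)-68
    print(th,r.inv().apply(c*dx+[0,0,dz]).round(1))
E
```

```text
t: 6.5
ee_pos: [472.5, 387.0, 122.6]
orientation: [1.597, 2.27, 0.609]
ft_force: [0.9, -0.4, 0.4]
width: 2.6
grasp_force: 0.0
0.1 [ 0.  -7.9  0.5]
0.2 [  0.  -15.7   1.9]
0.3 [  0.  -23.4   4. ]
0.4 [  0.1 -30.8   6.8]
0.5 [  0.1 -37.9  10.4]
0.6 [  0.1 -44.6  14.7]
0.68 [  0.1 -49.6  18.6]
0.7 [  0.1 -50.8  19.6]
```

Run:
```python
from h import *
p,r=pose(); o=ctrl.get_obs();print(p.round(1),o['width'],o['ft_force'],o['grasp_force'])
im=snap('wrist','w4.png'); s=snap('side','s4.png')[:,:,::-1]
cv2.imwrite('pics/c4.png',np.hstack([im[100:400,200:450,::-1], cv2.resize(s[270:420,190:315],(500,600))[:300,:400], ]) if 0 else np.hstack([cv2.resize(im[100:400,200:450,::-1],(400,480)),cv2.resize(s[260:420,180:310],(390,480))]))
```

```text
[472.5 387.  122.6] 2.5507864687570483 [ 0.9032536  -0.44048217  0.42169296] 0.0
```

View pics/c4.png

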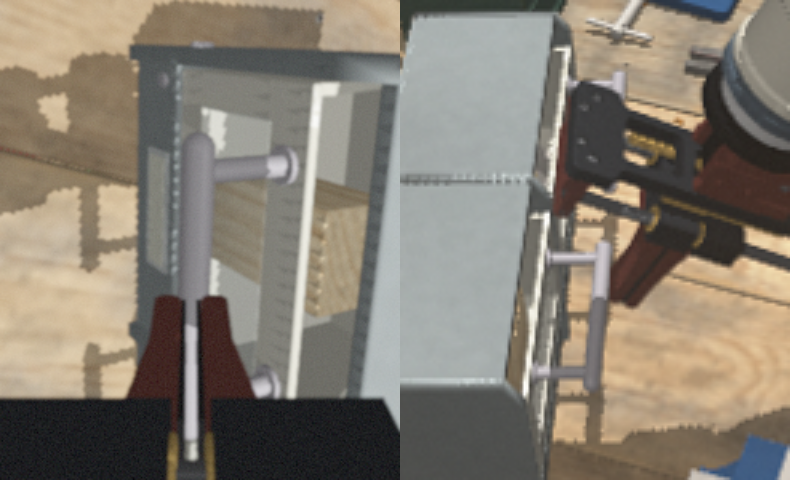

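Run:
```python
from h import *
# wrist: plane through camera containing bar (visible bar px in w4), intersect side rays of bar ends
o,d=ray('wrist',[(325,190),(321,270)]); n=np.cross(d[0],d[1])
os,ds=ray('side',[(248,342),(246.5,365),(245,388)])
for q in ds: print((os+q*(np.dot(n,o-os)/np.dot(n,q))).round(1))
print(onz('side',[(248,342),(246.5,365),(245,388)],130).round(1))
p,r=pose(); print(r.as_matrix().round(3).tolist())
```

```text
[487.  330.9 126. ]
[468.2 384.5 130.3]
[451.  433.7 134.2]
[[485.6 333.8 130. ]
 [468.3 384.3 130. ]
 [452.4 431.1 130. ]]
[[-0.337, 0.815, 0.472], [0.941, 0.292, 0.169], [-0.0, 0.501, -0.865]]
```

```bash
python3 -m creep '[{"translation":[0,0,-4],"angular":[0,0,0],"jaw":0.29},{"translation":[0,0,-4],"angular":[0,0,0],"jaw":0.29},{"translation":[0,0,-4],"angular":[0,0,0],"jaw":0.29},{"translation":[0,0,4],"angular":[0,0,0],"jaw":0.29},{"translation":[0,0,10],"angular":[0,0,0],"jaw":0.29},{"translation":[0,0,10],"angular":[0,0,0],"jaw":0},{"translation":[0,0,10],"angular":[0,0,0],"jaw":0},{"translation":[0,0,10],"angular":[0,0,0],"jaw":0}]'
```

```text
t: 7.6
ee_pos: [477.2, 388.5, 113.5]
orientation: [1.598, 2.27, 0.608]
ft_force: [-0.4, -0.6, -0.4]
width: 0.7
grasp_force: 0.0
```

Run:
```python
from h import *
p,r=pose()
im=snap('wrist','w5.png'); s=snap('side','s5.png')[:,:,::-1]
print(proj('wrist',[p]),proj('side',[p]))
cv2.imwrite('pics/c5.png',np.hstack([cv2.resize(im[150:350,240:400,::-1],(400,500),interpolation=2),cv2.resize(s[280:400,200:296],(400,500),interpolation=2)]))
```

```text
[[320.82750867 275.544219  ]] [[241.85983142 370.95508335]]
```

View pics/c5.png

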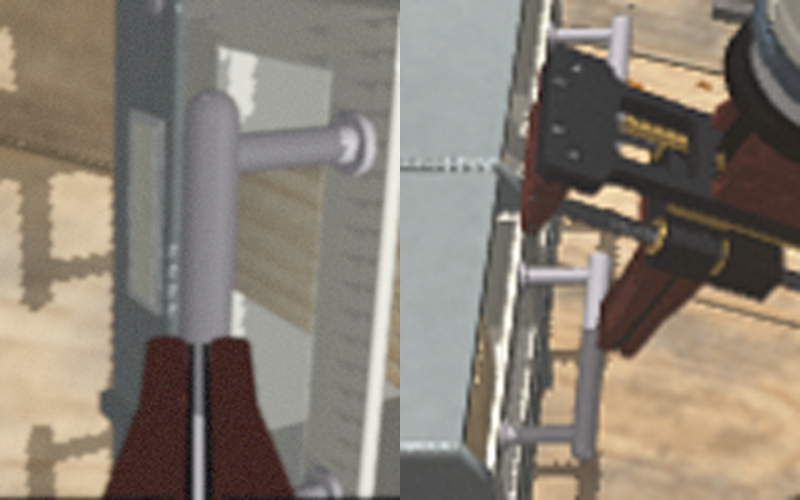

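Run:
```python
from h import *
p,r=pose()
for k in (0,10,20,30,40): print(k,proj('side',[p+r.apply([0,0,-k])]).round(),proj('wrist',[p+r.apply([0,0,-k])]).round(),proj('wrist',[p+r.apply([10,0,-k])]).round(),proj('side',[p+r.apply([10,0,-k])]).round())
```

```text
0 [[242. 371.]] [[321. 276.]] [[321. 259.]] [[242. 375.]]
10 [[244. 368.]] [[321. 283.]] [[321. 265.]] [[244. 373.]]
20 [[247. 365.]] [[321. 291.]] [[321. 272.]] [[246. 370.]]
30 [[249. 362.]] [[321. 299.]] [[321. 280.]] [[249. 367.]]
40 [[251. 359.]] [[321. 309.]] [[321. 289.]] [[251. 364.]]
```

```bash
python3 -m creep '[{"translation":[0,0,0],"angular":[0,0,0],"jaw":0.3},{"translation":[0,0,0],"angular":[0,0,0],"jaw":0.3},{"translation":[0,0,4],"angular":[0,0,0],"jaw":0.3},{"translation":[0,0,8],"angular":[0,0,0],"jaw":0.3},{"translation":[0,0,12],"angular":[0,0,0],"jaw":0.3},{"translation":[0,0,16],"angular":[0,0,0],"jaw":0.3},{"translation":[0,0,20],"angular":[0,0,0],"jaw":0.3},{"translation":[0,0,20],"angular":[0,0,0],"jaw":0.3}]'
python3 - <<'E'
from h import *
p,r=pose()
im=snap('wrist','w6.png'); s=snap('side','s6.png')[:,:,::-1]
print(proj('wrist',[p]),proj('side',[p]))
cv2.imwrite('pics/c6.png',np.hstack([cv2.resize(im[150:350,240:400,::-1],(400,500),interpolation=2),cv2.resize(s[280:400,200:296],(400,500),interpolation=2)]))
E
```

```text
t: 8.7
ee_pos: [486.6, 391.8, 95.7]
orientation: [1.598, 2.27, 0.607]
ft_force: [-0.2, 0.1, 0.6]
width: 26.7
grasp_force: 0.0
[[320.60008339 275.40668822]] [[237.30788473 376.72544586]]
```

View pics/c6.png

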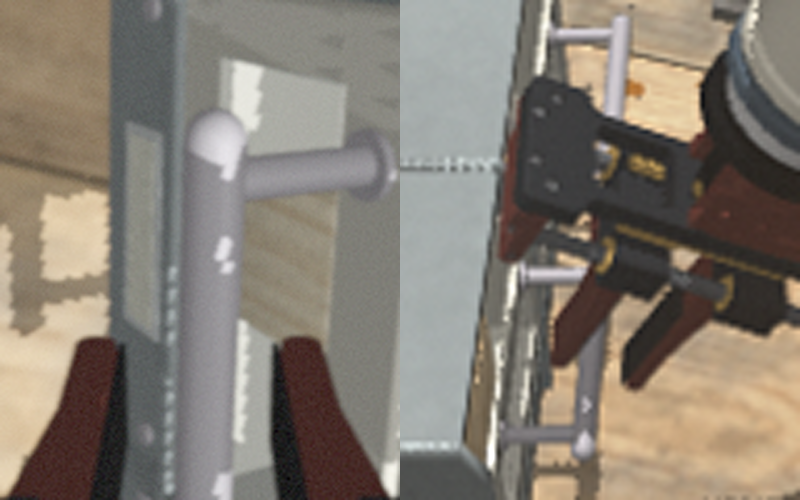

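```bash
python3 -m creep '[{"translation":[0,0,4],"angular":[0,0,0],"jaw":0.3},{"translation":[0,0,6],"angular":[0,0,0],"jaw":0.3},{"translation":[0,0,6],"angular":[0,0,0],"jaw":0},{"translation":[0,0,6],"angular":[0,0,0],"jaw":0},{"translation":[0,0,6],"angular":[0,0,0],"jaw":0},{"translation":[0,0,6],"angular":[0,0,0],"jaw":0},{"translation":[0,0,6],"angular":[0,0,0],"jaw":0},{"translation":[0,0,6],"angular":[0,0,0],"jaw":0}]'
```

```text
t: 9.8
ee_pos: [489.7, 393.1, 91.1]
orientation: [1.598, 2.27, 0.609]
ft_force: [4.6, 0.6, -1.8]
width: 10.3
grasp_force: 30.0
```

```bash
python3 -m creep '[{"translation":[0,-7,0.4],"angular":[0,0,0],"jaw":0},{"translation":[0,-14,1.5],"angular":[0,0,0],"jaw":0},{"translation":[0,-21,3.2],"angular":[0,0,0],"jaw":0},{"translation":[0,-28,5.6],"angular":[0,0,0],"jaw":0},{"translation":[0,-35,9],"angular":[0,0,0],"jaw":0},{"translation":[0,-42,13],"angular":[0,0,0],"jaw":0},{"translation":[0,-49.5,18.5],"angular":[0,0,0],"jaw":0},{"translation":[0,-49.5,18.5],"angular":[0,0,0],"jaw":0}]'
```

```text
t: 10.8
ee_pos: [458.5, 383.5, 52.8]
orientation: [1.599, 2.273, 0.604]
ft_force: [3.1, 3.6, -1.6]
width: 9.9
grasp_force: 30.0
```

```bash
python3 -m creep '[{"translation":[0,0,0],"angular":[0,0,0],"jaw":0.27},{"translation":[0,0,0],"angular":[0,0,0],"jaw":0.27},{"translation":[0,0,0],"angular":[0,0,0],"jaw":0.27},{"translation":[0,0,-25],"angular":[0,0,0],"jaw":0.27},{"translation":[0,0,-60],"angular":[0,0,0],"jaw":0.5},{"translation":[0,-5,-100],"angular":[0,0,0],"jaw":0.7},{"translation":[0,-10,-140],"angular":[0,0,0],"jaw":0.8},{"translation":[0,-10,-140],"angular":[0,0,0],"jaw":0.8}]'
python3 - <<'E'
from h import *
p,r=pose(); print(ctrl.get_obs()['qpos'].round(2))
im=snap('wrist','w7.png')
for l in('wood_block','bin_left_handle'):
    print(l,[(round(r['score'],2),np.round(r['rect']).tolist()) for r in ctrl.look_for('wrist',l)[:2]])
# predicted block in opened bin
def cab(P,o=(531,319.5),yaw=19.6): return R.from_euler('z',yaw,degrees=True).apply(np.atleast_2d(P))+[*o,0]
def binp(P,th=.67,yc=76.5):
    P=np.atleast_2d(np.array(P,float)); c,s=np.cos(th),np.sin(th)
    return cab(np.c_[6+P[:,0]*c-P[:,2]*s, yc+P[:,1], 62+P[:,0]*s+P[:,2]*c])
print('origin chk handle shut',binp([-41,0,68],0))
print('bar ends',proj('wrist',binp([[-41,50,68],[-41,-50,68],[-6,73,80],[-6,-73,80]])).round())
print('blocktop',proj('wrist',binp([[-2,21,78],[-2,-21,78],[-38,-21,78],[-38,21,78]]*np.array([-1,1,1])*np.array([1,1,1]))).round())
E
```

```text
t: 11.8
ee_pos: [384.3, 356.8, 171.2]
orientation: [1.599, 2.272, 0.608]
ft_force: [-0.1, 0.7, 0.1]
width: 60.0
grasp_force: 0.0
[ 0.9   0.14  2.21 -0.69  0.43  1.14]
wood_block []
bin_left_handle [(0.63, [322.0, 139.0, 482.0, 316.0])]
origin chk handle shut [[472.36594407 379.8265902  130.        ]]
bar ends [[334. 175.]
 [332. 294.]
 [382. 146.]
 [373. 329.]]
blocktop [[389. 217.]
 [386. 269.]
 [433. 272.]
 [439. 219.]]
```

View pics/w7.png

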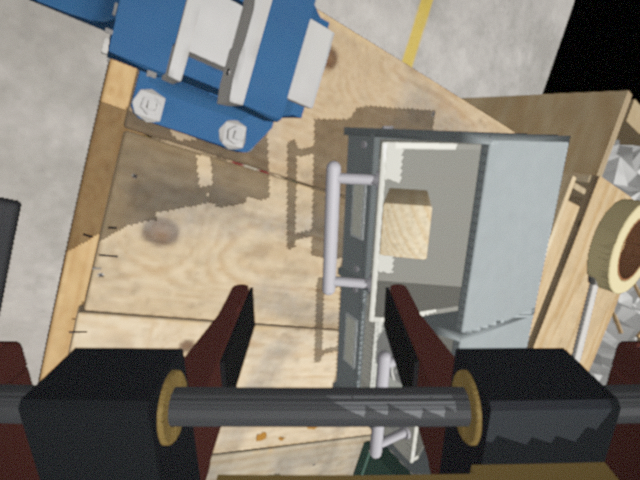

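```bash
cat >> h.py <<'E'
O=np.array([528.5,323.5]);YAW=19.6;TH=.65
def cab(P): return R.from_euler('z',YAW,degrees=True).apply(np.atleast_2d(P))+[*O,0]
def binp(P,th=None,yc=76.5):
    th=TH if th is None else th
    P=np.atleast_2d(np.array(P,float)); c,s=np.cos(th),np.sin(th)
    return cab(np.c_[6+P[:,0]*c-P[:,2]*s, yc+P[:,1], 62+P[:,0]*s+P[:,2]*c])
def onbin(c,uv,zb):
    o,d=ray(c,uv); p0=binp([[0,0,zb],[1,0,zb],[0,1,zb]]); ex,ey=p0[1]-p0[0],p0[2]-p0[0]; n=np.cross(ex,ey)
    q=o+d*((p0[0]-o)@n/(d@n))[:,None]; return np.c_[(q-p0[0])@ex,(q-p0[0])@ey]
E
python3 - <<'E'
from h import *
im=cv2.imread('pics/w7.png'); hsv=cv2.cvtColor(im,cv2.COLOR_BGR2HSV)
for v in range(184,266,4): print(v,' '.join('%02x%02x'%(hsv[v,u,1],hsv[v,u,2]) for u in range(372,446,3)))
print(proj('wrist',binp([[-41,50,68],[-41,-50,68],[-6,73,80],[-6,-73,80]])).round())
print(onbin('wrist',[(389,205),(431,205),(428,258),(383,252)],78).round(1))
E
```

```text
184 0681 0972 078b 0cdd 0aca 129a 0c9b 0f9c 0f9b 109c 0d9c 0f9b 119a 109b 0e9f 129d 0f9b 149c 129a 0c9b 109e 0b9c 0d9d 109b 109d
188 1178 0f75 0e94 0bdf 0eb9 129b 2b7d 247a 2281 2286 168a 1591 1a92 1396 1193 1194 0f9b 0d9b 0f9e 0b9c 0d9b 109c 129c 0d9b 109c
192 0d76 0f7a 0ea1 0ce1 0faa 198d 4a68 456f 496d 3d6c 4171 4172 4872 4669 476f 4270 476f 4c6f 4674 129c 119a 109b 0f9c 109d 109d
196 0d7a 0677 0faf 0be4 0fab 3c73 4773 4c6e 4470 4573 3f76 3f75 4373 5073 4474 437a 407c 4b77 497d 1697 0a9c 0f9c 109b 0d99 129b
200 0e7d 0474 0eb8 0be1 1c94 4577 4b73 4a75 4f78 437a 427c 3d7a 4478 4c75 4977 417d 3e7c 477e 4d7e 3395 0d99 109d 0c9b 0f9d 0f9b
204 1080 0476 0ec8 0add 3fb3 37c7 3ac6 3cc7 38c9 3fbf 3ab5 3bad 3aa8 479e 4c9b 4797 3f95 4589 4a8a 3d92 129b 0f9c 109e 0d9b 0d9c
208 0c7e 0476 0bc9 0ae0 38c9 39cd 35d0 3ad4 33d9 35d3 39d4 31de 32dd 3ed5 39e0 34e2 2fe5 38df 42e0 39e6 25ba 0f9b 0f9d 159e 0d9c
212 107f 0d76 0bce 0dd7 36cc 3bca 34ce 40d0 35d9 33dc 39d6 33dd 32dd 37d8 41d8 33e0 2fe8 30e6 3de5 3fe7 20ad 0f9b 0d9d 0d9b 0f9d
216 157b 0f7b 0dd9 0fcb 3dca 39c9 38d3 36d5 3ad4 30db 3bd8 35d8 31db
[... 1022 characters left out ...]
 32e2 3fd8 37da 30e1 36e6 36dd 2fe4 2de5 1199 1199 0f9c 0d99 0d9a 0d9b
252 0774 0cd1 0dd5 3ec8 3ad4 3bd0 36d8 3cd5 35da 34dd 36da 35dc 31e2 3fdc 35df 2fe8 36dd 38e5 2fd9 0f97 109d 0f9a 1199 0f99 0d9b
256 0676 0cd7 0cdb 0ddc 0ed8 10d9 15d6 26c3 33cd 38d0 39d3 33dd 35dc 34e0 3ce1 37df 2fe6 31e7 32cc 1196 0f98 0f9e 149c 1198 129d
260 127d 0edb 0ae1 0cda 0ddd 0bde 0ddd 0cc7 109b 0d9a 0d9c 0e96 0f98 0e97 0f9b 0c9b 119a 18a2 0d99 0d9a 0d99 0f9a 0d9a 129b 1199
264 0e84 0dde 0ddf 0cdc 0cdb 0cdc 0cdd 10ae 119a 129d 109b 1299 0d98 109d 0f99 0f9a 0f9b 119a 0f9b 109c 0f99 109b 1199 119a 1198
[[335. 169.]
 [333. 290.]
 [383. 139.]
 [374. 324.]]
[[  0.6  25.6]
 [ 30.9  26.5]
 [ 32.2 -14.6]
 [ -1.9 -11.3]]
```

Run:
```python
from h import *
q=onbin('wrist',[(384,203),(432,206),(428,258),(380.5,254)],78); print(q.round(1),q.mean(0))
Rt=slant(YAW,90-np.degrees(TH))*R.from_euler('z',-90,degrees=True)
y=q[:,1].mean()
for zb in(120,15): print(binp([16,y,zb]).round(1))
a=go(binp([16,y,120])[0],Rt); go(binp([16,y,15])[0],Rt,a)
```

```text
[[ -3.1  27. ]
 [ 31.7  25.8]
 [ 32.2 -14.6]
 [ -3.7 -13.1]] [14.29182466  6.2776801 ]
[[450.  383.4 167.2]]
[[509.8 404.7  83.6]]
shift [3.6, 60.5, 36.0] turn [-0.104, -0.102, -1.566]
shift [-0.0, -0.0, 105.0] turn [0.0, 0.0, 0.0]
```

```bash
python3 -m creep '[{"translation":[0,5,-15],"angular":[-0.013,-0.013,-0.18],"jaw":0.75},{"translation":[0,10,-25],"angular":[-0.025,-0.025,-0.36],"jaw":0.75},{"translation":[0,15,-25],"angular":[-0.037,-0.037,-0.54],"jaw":0.75},{"translation":[0,20,-25],"angular":[-0.05,-0.05,-0.72],"jaw":0.75},{"translation":[0,30,-25],"angular":[-0.062,-0.062,-0.9],"jaw":0.75},{"translation":[0,40,-20],"angular":[-0.075,-0.075,-1.08],"jaw":0.75},{"translation":[2,50,-15],"angular":[-0.085,-0.085,-1.26],"jaw":0.75},{"translation":[3.6,60,0],"angular":[-0.096,-0.095,-1.43],"jaw":0.75}]'
python3 - <<'E'
from h import *
Rt=slant(YAW,90-np.degrees(TH))*R.from_euler('z',-90,degrees=True)
print(ctrl.get_obs()['qpos'].round(2))
go(binp([16,6.3,120])[0],Rt)
E
```

```text
t: 12.95
ee_pos: [433.2, 377.5, 197.5]
orientation: [-0.262, 2.496, 0.184]
ft_force: [1.0, -0.1, -0.8]
width: 65.6
grasp_force: 0.0
[ 0.89  0.16  2.17 -0.95  0.4  -0.08]
shift [3.9, -0.3, 34.9] turn [-0.009, -0.008, -0.13]
```

```bash
python3 -m creep '[{"translation":[4,0,5],"angular":[-0.009,-0.008,-0.13],"jaw":0.75},{"translation":[4,0,15],"angular":[-0.009,-0.008,-0.13],"jaw":0.75},{"translation":[4,0,25],"angular":[-0.009,-0.008,-0.13],"jaw":0.75},{"translation":[4,0,35],"angular":[-0.009,-0.008,-0.13],"jaw":0.75},{"translation":[4,0,35],"angular":[-0.009,-0.008,-0.13],"jaw":0.75},{"translation":[4,0,35],"angular":[-0.009,-0.008,-0.13],"jaw":0.75},{"translation":[4,0,35],"angular":[-0.009,-0.008,-0.13],"jaw":0.75},{"translation":[4,0,35],"angular":[-0.009,-0.008,-0.13],"jaw":0.75}]'
python3 - <<'E'
from h import *
im=snap('wrist','w8.png'); hsv=cv2.cvtColor(im,cv2.COLOR_BGR2HSV)
for l in('wood_block','bin_left_handle'):
    print(l,[(round(r['score'],2),np.round(r['rect']).tolist()) for r in ctrl.look_for('wrist',l)[:2]])
g=lambda P:proj('wrist',binp(P)).round().tolist()
print('pred top',g([[-2,27,78],[34,27,78],[34,-15,78],[-2,-15,78]]));print('bar',g([[-41,50,68],[-41,-50,68]]))
p,r=pose();print('tip',proj('wrist',[p+r.apply([10,s*33,-36]) for s in(-1,1)]).round(), p.round(1))
m=((hsv[:,:,1]>40)&(hsv[:,:,2]>170)&(hsv[:,:,0]<30)).astype(np.uint8)
print(hsv.shape)
for v in range(100,360,8): print(v,''.join('#' if m[v,u] else ('b' if (im[v,u,0]>im[v,u].min()+25 and im[v,u,0]<90) else ('d' if im[v,u].max()<60 else '.')) for u in range(180,480,4)))
E
```

```text
t: 13.95
ee_pos: [449.2, 383.7, 168.8]
orientation: [-0.417, 2.461, 0.146]
ft_force: [-1.0, 0.2, -0.4]
width: 65.9
grasp_force: 0.0
wood_block [(0.59, [287.0, 220.0, 350.0, 277.0])]
bin_left_handle [(0.95, [200.0, 150.0, 416.0, 312.0])]
pred top [[348.0, 223.0], [347.0, 274.0], [286.0, 274.0], [284.0, 223.0]]
bar [[383.0, 160.0], [229.0, 162.0]]
tip [[246. 285.]
 [387. 285.]] [449.2 383.6 168.8]
(480, 640, 3)
100 ...........................................................................
108 ...........................................................................
116 ...........................................................................
124 ...........................................................................
132 ...........................................................................
140 ...........................................................................
148 ...........................................................................
156 ...........................................................................
164 ...........................................
[... 1314 characters left out ...]
00 ..........bbbbbdd....................................dddbbbb.dddddddddddddd
308 .........bbbbbddd....................................dddbbbbbdddddddddddddd
316 ........bbbbbdddd....................................ddddbbbbbbdddddddddddd
324 ......bbbbbbddddd....................................dddddbbbbbbbdddddddddd
332 .....bbbbbbdddddd.....................................dddddbbbbbbbddddddddd
340 ...bbbbbbbdddddd......................................ddddddbbbbbbbbddddddd
348 ..bbbbbbbdddddd........................................ddddddbbbbbbbbbddddd
356 bbbbbbbbbdddddd........................................dddddddbbbbbbbbbdddd<stdin>:10: RuntimeWarning: overflow encountered in scalar add
```

```bash
python3 -m creep '[{"translation":[0,1,20],"angular":[0,0,0],"jaw":0.75},{"translation":[0,1,40],"angular":[0,0,0],"jaw":0.75},{"translation":[0,1,60],"angular":[0,0,0],"jaw":0.75},{"translation":[0,1,80],"angular":[0,0,0],"jaw":0.75},{"translation":[0,1,95],"angular":[0,0,0],"jaw":0.75},{"translation":[0,1,105],"angular":[0,0,0],"jaw":0.75},{"translation":[0,1,105],"angular":[0,0,0],"jaw":0.75},{"translation":[0,1,105],"angular":[0,0,0],"jaw":0.75}]'
python3 -m creep '[{"translation":[0,0,0],"angular":[0,0,0],"jaw":0.3},{"translation":[0,0,0],"angular":[0,0,0],"jaw":0.3},{"translation":[0,0,0],"angular":[0,0,0],"jaw":0.3},{"translation":[0,0,0],"angular":[0,0,0],"jaw":0.3},{"translation":[0,0,0],"angular":[0,0,0],"jaw":0.3},{"translation":[0,0,0],"angular":[0,0,0],"jaw":0.3},{"translation":[0,0,0],"angular":[0,0,0],"jaw":0.3},{"translation":[0,0,0],"angular":[0,0,0],"jaw":0.3}]'
```

```text
t: 15.1
ee_pos: [511.8, 411.3, 100.0]
orientation: [-0.42, 2.493, 0.132]
ft_force: [-1.0, -0.2, -0.6]
width: 66.0
grasp_force: 0.0
t: 16.1
ee_pos: [512.0, 411.6, 100.0]
orientation: [-0.42, 2.493, 0.133]
ft_force: [-0.7, 0.2, 0.7]
width: 42.6
grasp_force: 29.5
```

Run:
```python
from h import *
p,r=pose(); b=binp([[0,0,0],[1,0,0],[0,1,0],[0,0,1]]); B=(b[1:]-b[0])
print('tcp in bin',(B@(p-b[0])).round(1),'tool z in bin',(B@r.apply([0,0,1])).round(3),'y',(B@r.apply([0,1,0])).round(3),'tip',(B@(p-36*r.apply([0,0,1])-b[0])).round(1))
print(ctrl.get_obs()['qpos'].round(3), r.as_matrix().round(3).tolist())
up=-r.apply([0,0,1])
a=go(p+B[2]*40,r); go(p+B[2]*110,r)
```

```text
tcp in bin [29.4 12.  25.4] tool z in bin [-0.031 -0.006 -0.999] y [ 0.006  1.    -0.006] tip [30.5 12.2 61.4]
[ 0.798  0.449  2.054 -1.311  0.273  0.117] [[-0.769, -0.327, 0.548], [-0.267, 0.945, 0.189], [-0.58, -0.001, -0.814]]
shift [1.2, -0.2, -40.0] turn [0.0, 0.0, 0.0]
shift [3.4, -0.7, -109.9] turn [0.0, 0.0, 0.0]
```

```bash
python3 -m creep '[{"translation":[0,0,-10],"angular":[0,0,0],"jaw":0.3},{"translation":[1,0,-25],"angular":[0,0,0],"jaw":0.3},{"translation":[1,0,-40],"angular":[0,0,0],"jaw":0.3},{"translation":[2,0,-55],"angular":[0,0,0],"jaw":0.3},{"translation":[2,0,-70],"angular":[0,0,0],"jaw":0.3},{"translation":[3,0,-85],"angular":[0,0,0],"jaw":0.3},{"translation":[3,0,-100],"angular":[0,0,0],"jaw":0.3},{"translation":[3,0,-115],"angular":[0,0,0],"jaw":0.3}]'
python3 - <<'E'
from h import *
p,r=pose(); b=binp([[0,0,0],[1,0,0],[0,1,0],[0,0,1]]); B=(b[1:]-b[0])
print('tcp in bin',(B@(p-b[0])).round(1),'tool z in bin',(B@r.apply([0,0,1])).round(3)); print(ctrl.get_obs()['qpos'].round(2))
snap('wrist','w9.png');snap('side','s9.png')
for c in('wrist','side'):print([(round(q['score'],2),np.round(q['rect']).tolist()) for q in ctrl.look_for(c,'wood_block')[:3]])
print(proj('wrist',[p+r.apply([13,s*21,k]) for s in(-1,1) for k in(-53,27)]).round(), proj('side',[p+r.apply([13,0,k]) for k in (-53,27)]).round())
E
```

```text
t: 17.1
ee_pos: [446.2, 388.4, 191.9]
orientation: [-0.42, 2.494, 0.132]
ft_force: [-0.2, 0.2, -0.4]
width: 42.4
grasp_force: 29.5
tcp in bin [ 29.4  12.3 140.8] tool z in bin [-0.032 -0.007 -0.999]
[ 0.87  0.2   2.13 -0.87  0.4  -0.29]
[(0.86, [267.0, 218.0, 371.0, 337.0]), (0.46, [0.0, 172.0, 214.0, 272.0])]
[(0.83, [244.0, 324.0, 287.0, 367.0])]
[[266. 295.]
 [282. 238.]
 [366. 294.]
 [351. 238.]] [[278. 335.]
 [253. 359.]]
```

```bash
cat >> h.py <<'E'
def down(beta):
    b=np.radians(beta);c,s=np.cos(b),np.sin(b); return R.from_matrix(np.array([[-c,-s,0],[-s,c,0],[0,0,-1]]))
E
python3 - <<'E'
from h import *
for z in (60,100,140,180): print(z,onz('side',[(361,172)],z).round(), onz('side',[(355,235),(353,215)],20).round())
a=go([470,110,350],down(5)); print(a[0]); go([440,-240,340],down(-14),a)
E
```

```text
60 [[ 427. -411.   60.]] [[ 386. -168.   20.]
 [ 411. -251.   20.]]
100 [[ 416. -351.  100.]] [[ 386. -168.   20.]
 [ 411. -251.   20.]]
140 [[ 405. -291.  140.]] [[ 386. -168.   20.]
 [ 411. -251.   20.]]
180 [[ 395. -231.  180.]] [[ 386. -168.   20.]
 [ 411. -251.   20.]]
shift [-35.2, -271.4, -168.8] turn [0.075, 0.616, 0.239]
[470 110 350]
shift [60.4, -346.1, 10.0] turn [0.0, 0.0, 0.332]
```

```bash
python3 -m creep '[{"translation":[0,-12,-50],"angular":[0.01,0.08,0.03],"jaw":0.3},{"translation":[-5,-45,-90],"angular":[0.02,0.16,0.06],"jaw":0.3},{"translation":[-10,-80,-120],"angular":[0.03,0.24,0.09],"jaw":0.3},{"translation":[-15,-120,-145],"angular":[0.04,0.32,0.12],"jaw":0.3},{"translation":[-20,-160,-160],"angular":[0.05,0.4,0.15],"jaw":0.3},{"translation":[-25,-200,-169],"angular":[0.06,0.48,0.18],"jaw":0.3},{"translation":[-30,-236,-169],"angular":[0.07,0.55,0.21],"jaw":0.3},{"translation":[-35,-271,-169],"angular":[0.075,0.616,0.239],"jaw":0.3}]'
python3 - <<'E'
from h import *
go([440,-240,340],down(-14))
E
```

```text
t: 18.3
ee_pos: [470.4, 108.5, 349.8]
orientation: [0.133, -3.136, 0.002]
ft_force: [0.6, 0.6, -0.6]
width: 42.8
grasp_force: 29.5
shift [59.7, -344.7, 10.3] turn [-0.001, -0.003, 0.329]
```

```bash
python3 -m creep '[{"translation":[7,-43,2],"angular":[0,0,0.04],"jaw":0.3},{"translation":[15,-86,4],"angular":[0,0,0.08],"jaw":0.3},{"translation":[22,-129,5],"angular":[0,0,0.12],"jaw":0.3},{"translation":[30,-172,6],"angular":[0,0,0.17],"jaw":0.3},{"translation":[38,-215,7],"angular":[0,0,0.21],"jaw":0.3},{"translation":[45,-258,8],"angular":[0,0,0.25],"jaw":0.3},{"translation":[52,-302,9],"angular":[0,0,0.29],"jaw":0.3},{"translation":[60,-345,10],"angular":[0,0,0.329],"jaw":0.3}]'
python3 - <<'E'
from h import *
for c in('wrist','top','side'):
    im=snap(c,c+'10.png')
    for l in('drill_board','small_spanner','wood_block'): print(c,l,[(round(q['score'],2),np.round(q['rect']).tolist()) for q in ctrl.look_for(c,l)[:2]])
im=cv2.imread('pics/wrist10.png'); hsv=cv2.cvtColor(im,cv2.COLOR_BGR2HSV)
m=((hsv[:,:,2]<130)&(hsv[:,:,1]>90)&(hsv[:,:,0]<22)).astype(np.uint8)
n,lab,st,ce=cv2.connectedComponentsWithStats(m)
for i in range(1,n):
    if st[i,4]>150:
        ys,xs=np.where(lab==i); b=cv2.minAreaRect(np.c_[xs,ys].astype(np.float32)); bp=cv2.boxPoints(b)
        w=onz('wrist',bp,22); print(st[i].tolist(),im[lab==i].mean(0).round(),bp.round().tolist(),w[:,:2].round().tolist())
E
```

```text
t: 19.3
ee_pos: [439.3, -240.7, 339.2]
orientation: [-0.383, -3.116, 0.001]
ft_force: [-0.3, -0.6, -1.5]
width: 42.5
grasp_force: 29.5
wrist drill_board [(0.9, [190.0, 154.0, 305.0, 266.0]), (0.38, [196.0, 160.0, 293.0, 192.0])]
wrist small_spanner [(0.59, [194.0, 164.0, 292.0, 189.0])]
wrist wood_block [(0.91, [268.0, 220.0, 370.0, 334.0])]
top drill_board [(0.74, [326.0, 202.0, 378.0, 239.0])]
top small_spanner [(0.66, [414.0, 278.0, 459.0, 301.0])]
top wood_block []
side drill_board [(0.9, [309.0, 172.0, 381.0, 218.0])]
side small_spanner [(0.67, [215.0, 334.0, 270.0, 418.0]), (0.4, [346.0, 187.0, 376.0, 214.0])]
side wood_block [(0.66, [344.0, 88.0, 364.0, 129.0]), (0.43, [246.0, 232.0, 303.0, 274.0])]
[201, 79, 30, 56, 450] [31. 48. 97.] [[196.0, 131.0], [220.0, 78.0], [231.0, 83.0], [207.0, 135.0]] [[335.0, -375.0], [281.0, -326.0], [290.0, -314.0], [344.0, -363.0]]
[454, 91, 11, 79, 374] [ 58.  84. 105.] [[453.0, 91.0], [459.0, 91.0], [465.0, 169.0], [459.0, 169.0]] [[366.0, -45.0], [367.0, -38.0], [467.0, -43.0], [465.0, -51.0]]
[365, 164, 89, 18, 194] [ 63.  89. 109.] [[365.
[... 1136 characters left out ...]
, -780.0]]
[580, 424, 60, 56, 2271] [22. 26. 46.] [[580.0, 424.0], [639.0, 424.0], [639.0, 479.0], [580.0, 479.0]] [[938.0, 94.0], [966.0, 195.0], [1097.0, 199.0], [1066.0, 92.0]]
[169, 428, 402, 52, 4133] [39. 63. 79.] [[169.0, 479.0], [169.0, 428.0], [570.0, 428.0], [570.0, 479.0]] [[884.0, -621.0], [777.0, -579.0], [943.0, 77.0], [1061.0, 74.0]]
[325, 437, 55, 29, 595] [ 68.  92. 109.] [[324.0, 444.0], [375.0, 436.0], [380.0, 464.0], [328.0, 472.0]] [[871.0, -335.0], [875.0, -247.0], [937.0, -251.0], [934.0, -342.0]]
[294, 445, 30, 11, 158] [ 68.  92. 109.] [[293.0, 447.0], [322.0, 443.0], [324.0, 451.0], [294.0, 456.0]] [[865.0, -387.0], [867.0, -336.0], [886.0, -339.0], [884.0, -390.0]]
```

```bash
python3 -m creep '[{"translation":[-20,0,15],"angular":[0,0,0.02],"jaw":0.3},{"translation":[-40,0,30],"angular":[0,0,0.04],"jaw":0.3},{"translation":[-60,0,45],"angular":[0,0,0.06],"jaw":0.3},{"translation":[-80,0,60],"angular":[0,0,0.06],"jaw":0.3},{"translation":[-100,0,70],"angular":[0,0,0.06],"jaw":0.3},{"translation":[-100,0,70],"angular":[0,0,0.06],"jaw":0.3},{"translation":[-100,0,70],"angular":[0,0,0.06],"jaw":0.3},{"translation":[-100,0,70],"angular":[0,0,0.06],"jaw":0.3}]'
python3 - <<'E'
from h import *
im=snap('wrist','w11.png')[:,:,::-1]; hsv=cv2.cvtColor(im,cv2.COLOR_BGR2HSV)
p,r=pose();print(p.round(1))
for l in('drill_board','small_spanner','wood_block'): print(l,[(round(q['score'],2),np.round(q['rect']).tolist()) for q in ctrl.look_for('wrist',l)[:2]])
print(proj('wrist',[[530,-300,22],[360,-400,12]]).round())
for v in range(60,240,5): print('%3d '%v+''.join('#' if (h<16 and s>110 and V<150) else ('-' if V>170 else '.') for h,s,V in hsv[v,120:340:2].tolist()))
E
```

```text
t: 20.9
ee_pos: [536.5, -262.5, 270.9]
orientation: [0.473, 3.105, -0.0]
ft_force: [-0.0, 0.1, -0.4]
width: 42.7
grasp_force: 29.5
[ 536.6 -262.5  270.9]
drill_board [(0.94, [150.0, 75.0, 294.0, 208.0])]
small_spanner [(0.8, [161.0, 79.0, 279.0, 114.0])]
wood_block [(0.63, [269.0, 220.0, 371.0, 335.0]), (0.51, [425.0, 116.0, 575.0, 214.0])]
[[286. 198.]
 [152.  78.]]
 60 -----------------------...-..---------------------------------------------------------------------------------
 65 ----------------------.-----..--------------------------------------------------------------------------------
 70 -----------------------------..-------------------------------------------------------------------------------
 75 --------------------------------------------------------------------------------------------------------------
 80 ----------------------------------------------------------------------------------------.---------------------
 85 ----------------------------------------------------------------------------------------.---------------------
 90 ------------------------------------
[... 2709 characters left out ...]
..........
210 --------------------------------------------------------.------------------------------------.................
215 ---------------------------------------------------------.-----------------------------------...........--....
220 ----------------------------------------------------------.------------------------------------------------...
225 -----------------------------------------------------------.-----------------.................................
230 ------------------------------------------------------------.---------------..................................
235 -------------------------------------------------------------.--------------..................................
```

Run:
```python
from h import *
im=cv2.imread('pics/w11.png'); g=im.mean(2)
for u0 in (178,200,220,240): print(u0,[(v,int(g[v,u0:u0+8].mean())) for v in range(186,213)])
for v0 in (138,150,160): print(v0,[(u,int(g[v0:v0+6,u].mean())) for u in range(276,302)])
```

```text
178 [(186, 207), (187, 207), (188, 206), (189, 207), (190, 207), (191, 210), (192, 212), (193, 207), (194, 180), (195, 126), (196, 86), (197, 92), (198, 97), (199, 95), (200, 96), (201, 95), (202, 96), (203, 100), (204, 101), (205, 102), (206, 104), (207, 107), (208, 125), (209, 164), (210, 191), (211, 201), (212, 203)]
200 [(186, 206), (187, 205), (188, 205), (189, 206), (190, 207), (191, 209), (192, 212), (193, 210), (194, 190), (195, 139), (196, 88), (197, 89), (198, 98), (199, 98), (200, 101), (201, 103), (202, 104), (203, 101), (204, 101), (205, 101), (206, 104), (207, 105), (208, 123), (209, 164), (210, 196), (211, 207), (212, 207)]
220 [(186, 206), (187, 205), (188, 205), (189, 205), (190, 207), (191, 209), (192, 212), (193, 212), (194, 196), (195, 146), (196, 88), (197, 88), (198, 99), (199, 104), (200, 104), (201, 106), (202, 105), (203, 102), (204, 103), (205, 103), (206, 103), (207, 104), (208, 114), (209, 153), (210, 189), (211, 201), (212, 201)]
240 [(186, 206), (187, 205), (188, 204), (189, 205), (190, 206), (191, 209), (192, 212), (193, 212), (194, 199), (195, 152), (1
[... 420 characters left out ...]
, (295, 91), (296, 102), (297, 118), (298, 141), (299, 163), (300, 172), (301, 174)]
150 [(276, 214), (277, 214), (278, 214), (279, 210), (280, 187), (281, 143), (282, 101), (283, 93), (284, 96), (285, 97), (286, 94), (287, 95), (288, 94), (289, 97), (290, 101), (291, 105), (292, 105), (293, 100), (294, 86), (295, 86), (296, 101), (297, 113), (298, 132), (299, 156), (300, 167), (301, 171)]
160 [(276, 207), (277, 208), (278, 208), (279, 205), (280, 186), (281, 147), (282, 107), (283, 96), (284, 92), (285, 97), (286, 96), (287, 95), (288, 98), (289, 101), (290, 105), (291, 104), (292, 104), (293, 99), (294, 88), (295, 93), (296, 107), (297, 118), (298, 136), (299, 156), (300, 165), (301, 166)]
```

```bash
cat > b.py <<'E'
from h import *
F=onz('wrist',[(181.5,194.6),(203.5,194.85),(223.5,194.95),(243.5,195.05)],12)[:,:2]
L=onz('wrist',[(280.5,140.5),(280.73,152.5),(280.93,162.5)],22)[:,:2]
E
python3 - <<'E'
from b import *
print(F.round(1),L.round(1))
f=np.polyfit(F[:,1],F[:,0],1); l=np.polyfit(L[:,0],L[:,1],1)
print('yaw from far',np.degrees(np.arctan(-f[0])),'left',np.degrees(np.arctan(l[0])))
# yaw compromise weighting far; corner intersection
b=np.arctan(-f[0]);ex=np.array([np.cos(b),np.sin(b)]);ey=np.array([-ex[1],ex[0]])
cx=(F@ex).mean();cy=(L@ey).mean(); print('corner',cx*ex+cy*ey)
p,r=pose(); print('tool yaw',np.degrees(np.arctan2(-r.as_matrix()[1,0],-r.as_matrix()[0,0])),p)
# block in tool frame: predicted outline in wrist of bottom near-face corners for hypotheses
g=cv2.imread('pics/w11.png'); 
for v in range(214,340,8): print(v,[int(x) for x in g[v,256:384:4].mean(1)])
E
```

```text
[[ 490.1 -420.5]
 [ 498.4 -395.3]
 [ 505.7 -372.4]
 [ 513.  -349.5]] [[ 466.  -285.4]
 [ 478.6 -289.5]
 [ 489.3 -292.9]]
yaw from far -17.858285366789705 left -17.814373396562814
corner [ 527.36550033 -305.17636408]
tool yaw -17.30918749354704 [ 536.68994588 -262.5976524   270.65740418]
214 [184, 178, 179, 173, 175, 185, 186, 179, 186, 180, 170, 174, 167, 103, 114, 109, 113, 106, 140, 133, 36, 41, 41, 45, 34, 40, 33, 33, 37, 38, 39, 31]
222 [187, 187, 179, 185, 171, 173, 180, 173, 169, 175, 166, 171, 166, 167, 166, 162, 168, 161, 168, 158, 55, 53, 50, 45, 41, 35, 40, 37, 37, 44, 37, 29]
230 [181, 179, 175, 174, 135, 96, 99, 95, 89, 92, 100, 88, 90, 96, 92, 91, 86, 91, 92, 92, 85, 90, 95, 82, 70, 57, 63, 52, 50, 58, 63, 70]
238 [174, 175, 184, 186, 108, 98, 95, 95, 93, 96, 100, 101, 94, 97, 95, 90, 96, 93, 98, 100, 97, 97, 94, 91, 91, 112, 179, 179, 145, 169, 175, 180]
246 [185, 188, 185, 184, 99, 95, 100, 100, 96, 96, 98, 104, 95, 97, 101, 100, 98, 99, 102, 100, 102, 104, 100, 84, 93, 101, 102, 98, 169, 106, 171, 172]
254 [185, 188, 192, 184, 146, 148, 147, 147, 150, 145, 150, 150, 1
[... 998 characters left out ...]
45, 144, 146, 147, 141, 150, 140, 133, 136, 139, 149, 137, 13, 35, 37]
310 [41, 42, 14, 24, 137, 149, 136, 142, 151, 152, 154, 147, 149, 149, 148, 147, 147, 152, 150, 150, 145, 139, 143, 144, 149, 152, 152, 150, 144, 23, 37, 40]
318 [44, 32, 23, 18, 119, 144, 146, 153, 154, 146, 151, 147, 145, 159, 157, 151, 145, 141, 140, 141, 150, 148, 146, 144, 148, 153, 147, 138, 114, 11, 19, 40]
326 [40, 25, 29, 22, 118, 155, 147, 140, 147, 147, 149, 146, 155, 146, 133, 129, 142, 146, 146, 156, 148, 149, 147, 140, 131, 138, 137, 142, 107, 5, 30, 20]
334 [31, 22, 25, 15, 195, 224, 220, 216, 217, 204, 223, 234, 243, 244, 244, 213, 184, 185, 175, 180, 176, 175, 176, 182, 188, 182, 178, 186, 36, 26, 15, 29]
```

Run:
```python
from h import *
p,r=pose()
for a in(30,34):
  for zt in(-56,-53,-48): print(a,zt,proj('wrist',[p+r.apply([a,s*21,k]) for k in(zt,zt+80) for s in(-1,1)]).round(1).tolist())
g=cv2.imread('pics/w11.png').mean(2)
print([(v,int(g[v,290:300].mean()),int(g[v,325:333].mean())) for v in list(range(216,232))+list(range(246,256))+list(range(327,342))])
for v in (228,240,260,300,328): print(v,[(u,int(g[v-1:v+2,u].mean())) for u in list(range(266,286,2))+list(range(344,376,2))])
```

```text
30 -56 [[266.0, 262.1], [371.2, 262.1], [283.3, 214.6], [353.8, 214.5]]
30 -53 [[266.9, 259.5], [370.2, 259.5], [283.7, 213.4], [353.4, 213.3]]
30 -48 [[268.4, 255.4], [368.7, 255.3], [284.4, 211.5], [352.7, 211.4]]
34 -56 [[265.6, 252.7], [371.6, 252.6], [283.1, 208.0], [354.0, 207.9]]
34 -53 [[266.5, 250.2], [370.6, 250.2], [283.5, 206.9], [353.6, 206.8]]
34 -48 [[268.1, 246.3], [369.1, 246.3], [284.2, 205.1], [352.8, 205.1]]
[(216, 170, 156), (217, 167, 167), (218, 166, 171), (219, 165, 173), (220, 167, 171), (221, 168, 174), (222, 170, 163), (223, 160, 131), (224, 127, 96), (225, 93, 87), (226, 88, 88), (227, 91, 92), (228, 91, 94), (229, 92, 94), (230, 94, 95), (231, 93, 95), (246, 98, 101), (247, 99, 101), (248, 100, 107), (249, 102, 125), (250, 117, 148), (251, 135, 155), (252, 143, 156), (253, 145, 156), (254, 146, 156), (255, 147, 153), (327, 148, 149), (328, 148, 149), (329, 148, 155), (330, 154, 169), (331, 177, 176), (332, 201, 178), (333, 213, 177), (334, 218, 178), (335, 220, 178), (336, 221, 179), (337, 221, 179), (338, 220, 179), (339, 220, 180), (340, 220, 181), (341
[... 849 characters left out ...]
, 147), (364, 148), (366, 145), (368, 138), (370, 152), (372, 174), (374, 147)]
300 [(266, 29), (268, 24), (270, 73), (272, 134), (274, 148), (276, 149), (278, 147), (280, 147), (282, 151), (284, 156), (344, 149), (346, 146), (348, 145), (350, 138), (352, 140), (354, 143), (356, 140), (358, 138), (360, 136), (362, 139), (364, 141), (366, 143), (368, 136), (370, 59), (372, 25), (374, 39)]
328 [(266, 19), (268, 23), (270, 36), (272, 113), (274, 153), (276, 153), (278, 150), (280, 143), (282, 139), (284, 138), (344, 146), (346, 147), (348, 148), (350, 150), (352, 154), (354, 158), (356, 163), (358, 162), (360, 166), (362, 169), (364, 162), (366, 102), (368, 51), (370, 24), (372, 21), (374, 24)]
```

```bash
cat > blk.py <<'E'
from h import *
def pnp(px):
    # block axes: X toward tool x (near=+18), Y along tool y, Z along tool z (top=-40,bottom=+40)
    obj=np.array([[18,-21,-40],[18,21,-40],[-18,-21,-40],[-18,21,-40],[18,-21,40],[18,21,40]],float)
    i=ctrl.camera_info('wrist');K=np.array(i['camera_matrix'],float);D=np.array(i['distortion'],float)
    p,r=pose();T=np.array(i['world_from_camera']);Rc=R.from_matrix(T[:3,:3])
    M=np.diag([1,-1,-1]).astype(float)
    Rtc=(Rc.inv()*r).as_matrix(); t0=(Rc.inv()).apply(p+r.apply([14,0,-13])-T[:3,3])
    rv=cv2.Rodrigues(M@Rtc)[0]; tv=(M@t0).reshape(3,1)
    ok,rv,tv=cv2.solvePnP(obj,np.array(px,float),K,D,rv,tv,True,cv2.SOLVEPNP_ITERATIVE)
    e=cv2.projectPoints(obj,rv,tv,K,D)[0].reshape(-1,2)-px
    Rw=Rc*R.from_matrix(M@cv2.Rodrigues(rv)[0]); cw=T[:3,3]+Rc.apply((M@tv).ravel())
    return cw,Rw,e,p,r
E
python3 - <<'E'
from blk import *
cw,Rw,e,p,r=pnp([(269.8,251.9),(370.5,247),(271.7,332.3),(366,328),(272.3,224.6),(341,222.5)])
print('err',e.round(1).tolist());print('centre in tool',r.inv().apply(cw-p).round(1),'rot in tool deg',np.degrees((r.inv()*Rw).as_rotvec()).round(1))
E
```

```text
err [[-0.3, -1.2], [-1.3, 1.2], [0.2, 0.1], [1.6, 0.1], [0.5, -0.6], [-0.7, 0.3]]
centre in tool [ 9.5 -3.3 -9.9] rot in tool deg [ 5.7 -7.1  0.1]
```

Run:
```python
from h import *
go([495,-322,62],down(-17.86))
```

```text
shift [22.2, -69.1, 208.7] turn [-0.0, 0.0, 0.01]
```

```bash
python3 -m creep '[{"translation":[11,-35,10],"angular":[0,0,0.01],"jaw":0.3},{"translation":[22,-69,30],"angular":[0,0,0.01],"jaw":0.3},{"translation":[22,-69,70],"angular":[0,0,0.01],"jaw":0.3},{"translation":[22,-69,115],"angular":[0,0,0.01],"jaw":0.3},{"translation":[22,-69,155],"angular":[0,0,0.01],"jaw":0.3},{"translation":[22,-69,190],"angular":[0,0,0.01],"jaw":0.3},{"translation":[22,-69,209],"angular":[0,0,0.01],"jaw":0.3},{"translation":[22,-69,209],"angular":[0,0,0.01],"jaw":0.3}]'
python3 -m creep '[{"translation":[0,0,3],"angular":[0,0,0],"jaw":0.3},{"translation":[0,0,6],"angular":[0,0,0],"jaw":0.3},{"translation":[0,0,8],"angular":[0,0,0],"jaw":0.3},{"translation":[0,0,10],"angular":[0,0,0],"jaw":0.3},{"translation":[0,0,12],"angular":[0,0,0],"jaw":0.3},{"translation":[0,0,13],"angular":[0,0,0],"jaw":0.3},{"translation":[0,0,13],"angular":[0,0,0],"jaw":0.3},{"translation":[0,0,13],"angular":[0,0,0],"jaw":0.3}]'
```

```text
t: 22.1
ee_pos: [494.7, -321.5, 60.3]
orientation: [-0.488, -3.101, -0.001]
ft_force: [0.0, -0.2, -0.8]
width: 42.4
grasp_force: 29.5
t: 23.1
ee_pos: [495.3, -321.9, 48.2]
orientation: [-0.488, -3.103, 0.0]
ft_force: [0.1, 0.1, -1.0]
width: 42.5
grasp_force: 29.5
```

```bash
python3 -m creep '[{"translation":[0,0,1],"angular":[0,0,0],"jaw":0.3},{"translation":[0,0,2],"angular":[0,0,0],"jaw":0.3},{"translation":[0,0,3],"angular":[0,0,0],"jaw":0.3},{"translation":[0,0,4],"angular":[0,0,0],"jaw":0.3},{"translation":[0,0,5],"angular":[0,0,0],"jaw":0.3},{"translation":[0,0,5],"angular":[0,0,0],"jaw":0.3},{"translation":[0,0,5],"angular":[0,0,0],"jaw":0.3},{"translation":[0,0,5],"angular":[0,0,0],"jaw":0.3}]'
```

```text
t: 24.1
ee_pos: [495.3, -321.9, 43.2]
orientation: [-0.488, -3.103, -0.0]
ft_force: [-0.8, 1.2, -0.4]
width: 42.7
grasp_force: 29.5
```

```bash
python3 -m creep '[{"translation":[0,0,1],"angular":[0,0,0],"jaw":0.3},{"translation":[0,0,2],"angular":[0,0,0],"jaw":0.3},{"translation":[0,0,3],"angular":[0,0,0],"jaw":0.3},{"translation":[0,0,3],"angular":[0,0,0],"jaw":0.3},{"translation":[0,0,3],"angular":[0,0,0],"jaw":0.3},{"translation":[0,0,3],"angular":[0,0,0],"jaw":0.3},{"translation":[0,0,3],"angular":[0,0,0],"jaw":0.3},{"translation":[0,0,3],"angular":[0,0,0],"jaw":0.3}]'
python3 - <<'E'
from h import *
im=snap('wrist','w12.png'); g=im.mean(2)
p,r=pose();print(p.round(1))
print([(round(q['score'],2),np.round(q['rect']).tolist()) for q in ctrl.look_for('wrist','wood_block')[:2]])
print([(v,int(g[v,290:300].mean()),int(g[v,340:348].mean())) for v in list(range(205,260))])
E
```

```text
t: 25.1
ee_pos: [495.7, -322.1, 40.5]
orientation: [0.488, 3.103, -0.0]
ft_force: [2.5, 0.5, 5.1]
width: 42.7
grasp_force: 29.5
[ 495.7 -322.1   40.5]
[(0.88, [267.0, 218.0, 373.0, 335.0])]
[(205, 159, 124), (206, 138, 125), (207, 126, 124), (208, 123, 125), (209, 124, 129), (210, 123, 130), (211, 124, 134), (212, 125, 136), (213, 126, 138), (214, 131, 138), (215, 134, 140), (216, 138, 142), (217, 142, 143), (218, 143, 144), (219, 143, 143), (220, 142, 141), (221, 142, 140), (222, 134, 138), (223, 113, 132), (224, 92, 120), (225, 85, 115), (226, 86, 109), (227, 87, 100), (228, 88, 96), (229, 89, 88), (230, 88, 89), (231, 90, 87), (232, 89, 86), (233, 89, 87), (234, 93, 87), (235, 92, 85), (236, 90, 84), (237, 92, 84), (238, 93, 83), (239, 95, 85), (240, 93, 84), (241, 92, 87), (242, 92, 87), (243, 92, 89), (244, 92, 91), (245, 93, 92), (246, 95, 92), (247, 95, 90), (248, 95, 96), (249, 96, 113), (250, 109, 129), (251, 127, 134), (252, 136, 138), (253, 139, 139), (254, 139, 139), (255, 141, 140), (256, 141, 138), (257, 142, 139), (258, 143, 137), (259, 143, 135)]
```

```bash
python3 -m creep '[{"translation":[0,0,0],"angular":[0,0,0],"jaw":0.45},{"translation":[0,0,0],"angular":[0,0,0],"jaw":0.52},{"translation":[0,0,0],"angular":[0,0,0],"jaw":0.6},{"translation":[0,0,0],"angular":[0,0,0],"jaw":0.7},{"translation":[0,0,0],"angular":[0,0,0],"jaw":0.75},{"translation":[0,0,-20],"angular":[0,0,0],"jaw":0.75},{"translation":[0,0,-45],"angular":[0,0,0],"jaw":0.75},{"translation":[0,0,-45],"angular":[0,0,0],"jaw":0.75}]'
python3 - <<'E'
from h import *
im=snap('wrist','w13.png'); g=im.mean(2)
p,r=pose();print(p.round(1))
print([(round(q['score'],2),np.round(q['rect']).tolist()) for q in ctrl.look_for('wrist','wood_block')[:2]])
print('pred if centre at tool(14,0)',proj('wrist',[[*(p+r.apply([a,b,0]))[:2],z] for z in(92,12) for a in(32,-4) for b in(-21,21)]).round().tolist())
for v in range(196,330,5): print('%3d '%v+' '.join('%02x'%int(x) for x in g[v,256:388:3]))
E
```

```text
t: 26.2
ee_pos: [497.0, -323.0, 88.1]
orientation: [0.487, 3.099, -0.003]
ft_force: [-0.6, 0.2, -0.0]
width: 66.0
grasp_force: 0.0
[ 496.1 -322.5   86.8]
[(0.78, [268.0, 199.0, 346.0, 298.0])]
pred if centre at tool(14,0) [[278.0, 226.0], [358.0, 226.0], [280.0, 289.0], [356.0, 289.0], [289.0, 196.0], [348.0, 196.0], [290.0, 244.0], [347.0, 244.0]]
196 7a 7d 7e 7d 83 81 82 7f 83 7f 7e 80 84 85 84 85 7f 7f 86 81 85 85 83 b6 99 87 86 8b 8a 8d 8b 8d 8b 48 39 3d 38 39 35 3d 3d 61 6c 6c
201 85 87 89 8a 8e 90 8d 8e 8c 90 8f 90 8e 90 8e 8d 91 91 90 8d 8c 8d 90 8f 91 90 8f 8d 8f 90 8d 8e 8d 46 37 36 37 3a 3a 41 3d 66 66 65
206 86 8b 8b 89 89 89 8a 88 7d 5b 58 5d 58 58 5c 58 55 5b 5b 56 4f 56 5d 5c 57 52 57 5f 89 8b 8b 8a 8a 46 36 35 35 36 35 3c 39 68 68 6c
211 88 88 86 87 89 89 86 84 61 5c 5b 55 5c 5f 5d 5c 5f 5d 60 5a 56 56 60 5c 57 54 54 63 7d 88 84 89 86 3a 3a 32 3b 3e 37 3e 42 68 66 66
216 85 87 85 84 87 84 80 64 62 5e 5c 58 61 60 60 59 5f 60 5e 53 5b 5b 60 62 60 53 5c 5e 6c 87 88 88 85 3b 3c 2e 3a 38 37 36 3f 68 63 60
221 87 83 88 84 84 87 71 60 5f 60 5d 5f 60 66 61 5f 5f 5a 56 5a 5d 62
[... 2222 characters left out ...]
a2 a0 9f 9f a2 a2 a3
306 c0 c3 c4 c4 c6 c6 ca ab 54 a3 b0 b3 b5 b9 b5 b7 b4 b4 b2 b2 b3 af ac a9 a5 9e 9d 9c a0 a6 a9 a6 a4 a0 a2 a7 ac a8 a7 a7 a7 a4 a8 a3
311 c1 c1 c5 c6 c5 c6 cb c9 86 5e a8 af b0 b1 b4 b5 b2 b3 ad ac aa ac a9 a8 a6 a5 9a a1 9e a2 a8 a3 a4 a2 9f a5 a5 a9 a5 a0 9b a1 a1 a0
316 bf bc c0 c7 c6 c5 c5 c1 bb 6a 84 af b2 ad ad ae ae ac ab aa aa aa ae ac a7 a0 a1 a3 a5 a5 a7 a7 a9 a8 a3 a0 9e a4 a2 9e 9b 9f a1 9f
321 b9 bc be bf bf b9 b7 b6 ba 9d 58 a0 ac a6 a4 a0 a1 a3 a4 a4 a9 ab ab ae ad a0 a0 a1 9f a3 a6 a4 a8 a6 a3 9c 9c 9e a3 a1 9c a2 a6 a0
326 b5 b6 b6 b3 b4 b2 af a9 ad af 77 65 aa a7 a6 a9 a7 a7 a7 a8 ae b1 b4 b2 ae a9 a4 a0 a0 a5 a5 a9 a4 a5 a3 a0 9e 9d a0 9f a1 a1 a2 a0
```

Run:
```python
from h import *
g=cv2.imread('pics/w13.png').mean(2)
print([(u,int(g[240:262,u].mean())) for u in list(range(264,274))+list(range(338,350))])
print([(v,int(g[v,275:290].mean()),int(g[v,322:336].mean())) for v in list(range(200,208))+list(range(229,239))+list(range(290,300))])
C=np.array([527.4,-305.2]);b=np.radians(-17.86);ex=np.array([np.cos(b),np.sin(b)]);ey=np.array([-ex[1],ex[0]])
for z,px in((92,[(268.5,233.3),(345,232.5),(269.5,294.5),(344.5,293)]),(12,[(281,203.5),(340,203)])):
    q=onz('wrist',px,z)[:,:2]-C; print(z,np.c_[q@ex,q@ey].round(1).tolist())
p,r=pose();q=p[:2]-C;print('tcp board',q@ex,q@ey)
```

```text
[(264, 135), (265, 135), (266, 132), (267, 127), (268, 128), (269, 136), (270, 142), (271, 144), (272, 143), (273, 142), (338, 142), (339, 142), (340, 142), (341, 142), (342, 141), (343, 137), (344, 129), (345, 126), (346, 132), (347, 135), (348, 134), (349, 135)]
[(200, 142, 143), (201, 142, 142), (202, 138, 137), (203, 129, 120), (204, 118, 97), (205, 111, 87), (206, 109, 87), (207, 107, 87), (229, 94, 94), (230, 97, 95), (231, 97, 94), (232, 97, 95), (233, 98, 95), (234, 103, 100), (235, 118, 118), (236, 133, 136), (237, 139, 143), (238, 141, 145), (290, 138, 139), (291, 138, 136), (292, 137, 134), (293, 137, 132), (294, 143, 140), (295, 155, 157), (296, 160, 169), (297, 160, 172), (298, 160, 172), (299, 158, 172)]
92 [[-52.5, -52.0], [-53.0, -12.0], [-17.4, -52.9], [-18.3, -11.5]]
12 [[-51.2, -52.9], [-51.6, -10.4]]
tcp board -25.204129707329663 -25.83627629306064
```

```bash
python3 -m creep '[{"translation":[9,-6,0],"angular":[0,0,0],"jaw":0.75},{"translation":[9,-6,15],"angular":[0,0,0],"jaw":0.75},{"translation":[9,-6,35],"angular":[0,0,0],"jaw":0.75},{"translation":[9,-6,55],"angular":[0,0,0],"jaw":0.75},{"translation":[9,-6,70],"angular":[0,0,0],"jaw":0.75},{"translation":[9,-6,76],"angular":[0,0,0],"jaw":0.6},{"translation":[9,-6,76],"angular":[0,0,0],"jaw":0.4},{"translation":[9,-6,76],"angular":[0,0,0],"jaw":0.3}]'
python3 -m creep '[{"translation":[0,0,0],"angular":[0,0,0],"jaw":0.3},{"translation":[-3,0,0],"angular":[0,0,0],"jaw":0.3},{"translation":[-6,0,0],"angular":[0,0,0],"jaw":0.3},{"translation":[-9,0,0],"angular":[0,0,0],"jaw":0.3},{"translation":[-12,0,0],"angular":[0,0,0],"jaw":0.3},{"translation":[-14,0,0],"angular":[0,0,0],"jaw":0.3},{"translation":[-14,0,0],"angular":[0,0,0],"jaw":0.3},{"translation":[-14,0,0],"angular":[0,0,0],"jaw":0.3}]'
```

```text
t: 27.3
ee_pos: [485.3, -325.2, 9.7]
orientation: [0.488, 3.103, -0.001]
ft_force: [-0.2, 0.1, -1.9]
width: 42.0
grasp_force: 30.0
t: 28.3
ee_pos: [497.3, -328.8, 9.6]
orientation: [-0.487, -3.101, -0.001]
ft_force: [-4.9, 1.9, 6.6]
width: 41.8
grasp_force: 30.0
```

```bash
python3 -m creep '[{"translation":[-0.7,0,0],"angular":[0,0,0],"jaw":0.3},{"translation":[-1.4,0,0],"angular":[0,0,0],"jaw":0.3},{"translation":[-2,0,0],"angular":[0,0,0],"jaw":0.3},{"translation":[-2.5,0,0],"angular":[0,0,0],"jaw":0.3},{"translation":[-2.5,0,0],"angular":[0,0,0],"jaw":0.3},{"translation":[-2.5,0,0],"angular":[0,0,0],"jaw":0.3},{"translation":[-2.5,0,0],"angular":[0,0,0],"jaw":0.3},{"translation":[-2.5,0,0],"angular":[0,0,0],"jaw":0.3}]'
```

```text
t: 29.3
ee_pos: [497.4, -328.8, 9.6]
orientation: [-0.486, -3.097, -0.003]
ft_force: [-13.5, 2.5, 14.9]
width: 42.1
grasp_force: 30.0
```

```bash
python3 -m creep '[{"translation":[3,0,0],"angular":[0,0,0],"jaw":0.3},{"translation":[3,3,0],"angular":[0,0,0],"jaw":0.3},{"translation":[3,5,0],"angular":[0,0,0],"jaw":0.3},{"translation":[3,7,0],"angular":[0,0,0],"jaw":0.3},{"translation":[3,9,0],"angular":[0,0,0],"jaw":0.3},{"translation":[3,10,0],"angular":[0,0,0],"jaw":0.3},{"translation":[3,10,0],"angular":[0,0,0],"jaw":0.3},{"translation":[3,10,0],"angular":[0,0,0],"jaw":0.3}]'
```

```text
t: 30.3
ee_pos: [500.0, -320.6, 9.6]
orientation: [-0.487, -3.102, 0.002]
ft_force: [-7.7, -4.2, 6.2]
width: 41.6
grasp_force: 30.0
```

```bash
python3 -m creep '[{"translation":[0,0.7,0],"angular":[0,0,0],"jaw":0.3},{"translation":[0,1.4,0],"angular":[0,0,0],"jaw":0.3},{"translation":[0,2,0],"angular":[0,0,0],"jaw":0.3},{"translation":[0,2,0],"angular":[0,0,0],"jaw":0.3},{"translation":[0,2,0],"angular":[0,0,0],"jaw":0.3},{"translation":[0,2,0],"angular":[0,0,0],"jaw":0.3},{"translation":[0,2,0],"angular":[0,0,0],"jaw":0.3},{"translation":[0,2,0],"angular":[0,0,0],"jaw":0.3}]'
```

```text
t: 31.3
ee_pos: [500.3, -319.4, 9.6]
orientation: [-0.487, -3.102, 0.004]
ft_force: [-8.2, -9.4, 6.2]
width: 41.9
grasp_force: 30.0
```

```bash
python3 -m creep '[{"translation":[0,0,0],"angular":[0,0,0],"jaw":0.45},{"translation":[0,0,0],"angular":[0,0,0],"jaw":0.55},{"translation":[0,0,0],"angular":[0,0,0],"jaw":0.65},{"translation":[0,0,0],"angular":[0,0,0],"jaw":0.75},{"translation":[0,0,-25],"angular":[0,0,0],"jaw":0.75},{"translation":[0,0,-60],"angular":[0,0,0],"jaw":0.75},{"translation":[0,0,-100],"angular":[0,0,0],"jaw":0.75},{"translation":[0,0,-100],"angular":[0,0,0],"jaw":0.75}]'
cat > chk.py <<'E'
from h import *
C=np.array([527.4,-305.2]);b=np.radians(-17.86);ex=np.array([np.cos(b),np.sin(b)]);ey=np.array([-ex[1],ex[0]])
def brd(px,z): q=onz('wrist',px,z)[:,:2]-C; return np.c_[q@ex,q@ey].round(1).tolist()
def pr(P): P=np.array(P,float); return proj('wrist',np.c_[C+P[:,:1]*ex+P[:,1:2]*ey,P[:,2]]).round(1)
E
python3 - <<'E'
from chk import *
im=snap('wrist','w14.png'); g=im.mean(2)
p,r=pose();q=p[:2]-C;print('tcp board',q@ex,q@ey,p.round(1))
print([(round(q['score'],2),np.round(q['rect']).tolist()) for q in ctrl.look_for('wrist','wood_block')[:2]])
print('pred',pr([[-36,-42,92],[-36,0,92],[0,-42,92],[0,0,92],[-36,-42,12],[-36,0,12],[-60,0,22],[-95,0,22],[0,-60,12],[0,-110,12]]).tolist())
A=pr([[-36,-42,92],[0,0,92],[-36,-42,12]]).astype(int)
v0,v1=A[2,1]-14,A[1,1]+12;u0=A[0,0]-24
for v in range(v0,v1,4): print('%3d '%v+' '.join('%02x'%int(x) for x in g[v,u0:u0+132:3]))
print(u0)
E
```

```text
t: 32.3
ee_pos: [503.7, -318.7, 112.3]
orientation: [0.487, 3.098, -0.004]
ft_force: [0.3, -0.7, 0.0]
width: 65.8
grasp_force: 0.0
tcp board -19.87135239286663 -19.709899643170605 [ 502.4 -317.9  110.4]
[(0.95, [281.0, 204.0, 352.0, 292.0])]
pred [[280.4, 242.0], [351.6, 242.0], [282.2, 297.5], [350.1, 297.4], [290.0, 211.0], [343.4, 211.0], [344.8, 182.6], [345.7, 134.0], [268.9, 254.2], [207.7, 254.2]]
197 cb cd b5 86 85 88 88 84 8b 8b 85 87 89 89 87 89 88 8a 86 87 8c 86 86 87 8e 88 89 89 89 6d 38 38 39 32 40 44 3c 67 68 68 6d 69 6b 6d
201 c8 c9 9b 86 83 87 85 88 87 88 87 82 89 84 86 84 85 86 83 84 82 84 87 87 86 87 86 88 8b 72 31 37 31 3c 38 40 47 69 65 64 69 69 6c 6c
205 c6 c7 b9 86 88 83 84 85 89 84 85 86 82 81 82 82 81 83 7f 7f 80 81 81 7d 81 81 83 83 81 72 32 30 32 35 43 42 46 6a 6a 63 66 6a 6b 6d
209 cc cc ad 88 8b 8a 8b 8b 8c 88 8b 84 5d 55 59 56 5f 5d 52 5a 59 58 52 51 55 58 55 50 5a 4e 34 36 3a 39 40 41 4b 6d 65 64 61 6e 69 6a
213 cc cd bf 8c 8a 89 8a 89 89 8d 8d 6e 5e 5d 56 5d 5c 5f 5d 5c 5a 5d 56 5e 5e 5d 5d 57 5a 5c 34 3b 3b 3c 3c 39 45 6a 69 64 62 6c 6b 68
217 c7 c8 b2
[... 2419 characters left out ...]
3 a0 a5 a5 a3 a5
289 c6 c6 c6 c7 cb c9 86 69 ad ad a5 a3 a7 ab a8 a3 a4 a0 a0 a3 a0 9d 9b 98 95 92 97 9b 9b 99 96 a0 a8 ad a9 aa a7 a6 a7 a3 a3 a6 9f a2
293 c1 c6 c7 c7 c8 ca b8 5e 96 ac b1 b2 b3 b1 b5 af ae ac ad a9 aa aa a6 9e a0 9d a1 a9 a5 a6 a4 a2 a5 a6 a5 a3 9d a4 9e a2 a0 a4 a0 9d
297 bb c4 c7 c5 c7 c4 c4 88 63 af b3 b3 ac ad af ae ab aa ac ab ad a8 a1 a1 a4 a6 a7 aa a6 a9 a7 a5 a4 a4 a5 a1 9d 9c a1 9f a0 a2 a3 9b
301 be bc c1 bd be bc b9 b7 64 96 af ab a8 a3 a2 a5 a4 a6 a8 aa ad ab a4 9f a2 a4 a2 a3 a9 a7 a8 a2 9d 9d a2 a0 9e 9f a6 a3 a1 9d a5 a0
305 b8 b9 bb b9 b3 b0 af b7 89 5e a6 a6 a5 a7 a4 a6 a6 a5 ac b0 b2 b0 ab a5 a0 9f a3 a1 a8 a5 a7 a5 9c 9d 9f a0 9e a3 a4 a2 a0 9b a2 a2
256
```

```bash
cat > m.py <<'E'
from chk import *
import sys
f=sys.argv[1]
im=snap('wrist',f); g=cv2.cvtColor(im,cv2.COLOR_RGB2GRAY).astype(float)
p,r=pose();q=p[:2]-C;print('tcp board',(q@ex).round(1),(q@ey).round(1),p.round(1))
P=pr([[-36,-42,92],[-36,0,92],[0,-42,92],[0,0,92],[-36,-42,12],[-36,0,12],[-60,0,22],[-95,0,22],[0,-60,12],[0,-47,12]]);print(P.tolist())
i=lambda x:int(round(x))
def col(u,v0,v1,w=5): # vertical profile
    return [(v,int(g[v,u-w:u+w].mean())) for v in range(v0,v1)]
def row(v,u0,u1,w=4): return [(u,int(g[v-w:v+w,u].mean())) for u in range(u0,u1)]
um=i(P[:2,0].mean())
print('top near',col(um,i(P[0,1])-9,i(P[0,1])+6)); print('top far',col(um,i(P[2,1])-12,i(P[2,1])+6)); print('bot near',col(um,i(P[4,1])-9,i(P[4,1])+6))
vm=i(P[[0,2],1].mean())
print('top right',row(vm,i(P[0,0])-8,i(P[0,0])+8)); print('top left',row(i(P[2,1])-16,i(P[1,0])-9,i(P[1,0])+7))
print('bot right',row(i(P[4,1])+3,i(P[4,0])-8,i(P[4,0])+8,2));print('bot left',row(i(P[4,1])+3,i(P[5,0])-8,i(P[5,0])+8,2))
print('Lstrip',row(i(P[6:8,1].mean()),i(P[6,0])-8,i(P[6,0])+8)); print('Fstrip',col(i(P[9,0])-3,i(P[9,1])-9,i(P[9,1])+9,3))
E
python3 m.py w15.png
```

```text
tcp board -21.6 -19.3 [ 500.9 -317.   108.3]
[[280.1, 243.5], [351.5, 243.5], [281.9, 299.1], [350.0, 299.0], [289.7, 212.2], [343.2, 212.2], [344.6, 183.8], [345.5, 135.1], [268.6, 255.5], [284.6, 255.4]]
top near [(235, 101), (236, 102), (237, 101), (238, 101), (239, 100), (240, 109), (241, 125), (242, 142), (243, 149), (244, 153), (245, 152), (246, 148), (247, 144), (248, 144), (249, 145)]
top far [(287, 142), (288, 142), (289, 141), (290, 140), (291, 141), (292, 141), (293, 140), (294, 146), (295, 159), (296, 170), (297, 175), (298, 173), (299, 174), (300, 174), (301, 175), (302, 174), (303, 175), (304, 174)]
bot near [(203, 141), (204, 142), (205, 140), (206, 140), (207, 140), (208, 141), (209, 141), (210, 135), (211, 111), (212, 93), (213, 92), (214, 91), (215, 92), (216, 94), (217, 94)]
top right [(272, 80), (273, 78), (274, 79), (275, 80), (276, 83), (277, 84), (278, 82), (279, 85), (280, 99), (281, 122), (282, 140), (283, 146), (284, 148), (285, 148), (286, 145), (287, 146)]
top left [(343, 147), (344, 147), (345, 149), (346, 149), (347, 146), (348, 144), (349, 158), (350, 1
[... 202 characters left out ...]
115), (290, 100), (291, 98), (292, 93), (293, 94), (294, 92), (295, 93), (296, 92), (297, 89)]
bot left [(335, 82), (336, 86), (337, 87), (338, 91), (339, 92), (340, 94), (341, 94), (342, 86), (343, 76), (344, 63), (345, 54), (346, 57), (347, 57), (348, 59), (349, 59), (350, 56)]
Lstrip [(337, 200), (338, 200), (339, 199), (340, 200), (341, 201), (342, 195), (343, 168), (344, 121), (345, 93), (346, 94), (347, 96), (348, 97), (349, 108), (350, 135), (351, 161), (352, 169)]
Fstrip [(246, 140), (247, 142), (248, 143), (249, 144), (250, 142), (251, 140), (252, 138), (253, 137), (254, 132), (255, 128), (256, 125), (257, 124), (258, 122), (259, 121), (260, 123), (261, 126), (262, 130), (263, 129)]
```

```bash
sed -i "s/'Fstrip',col(i(P\[9,0\])-3,i(P\[9,1\])-9,i(P\[9,1\])+9,3)/'Fstrip',col(i(P[8,0])+3,i(P[9,1])-9,i(P[9,1])+9,3)/" m.py; python3 m.py w16.png
```

```text
tcp board -21.9 -19.3 [ 500.6 -316.9  107.8]
[[280.0, 244.2], [351.4, 244.2], [281.8, 299.8], [350.0, 299.8], [289.6, 212.8], [343.1, 212.8], [344.5, 184.3], [345.4, 135.6], [268.5, 256.1], [284.5, 256.1]]
top near [(235, 99), (236, 102), (237, 101), (238, 101), (239, 100), (240, 101), (241, 104), (242, 117), (243, 135), (244, 147), (245, 152), (246, 154), (247, 151), (248, 147), (249, 143)]
top far [(288, 142), (289, 142), (290, 141), (291, 141), (292, 141), (293, 140), (294, 141), (295, 141), (296, 151), (297, 168), (298, 174), (299, 174), (300, 174), (301, 175), (302, 175), (303, 175), (304, 175), (305, 173)]
bot near [(204, 142), (205, 141), (206, 141), (207, 140), (208, 140), (209, 140), (210, 141), (211, 136), (212, 115), (213, 97), (214, 92), (215, 92), (216, 93), (217, 92), (218, 93)]
top right [(272, 86), (273, 87), (274, 81), (275, 79), (276, 80), (277, 79), (278, 82), (279, 89), (280, 108), (281, 129), (282, 142), (283, 147), (284, 147), (285, 147), (286, 146), (287, 145)]
top left [(342, 147), (343, 148), (344, 148), (345, 149), (346, 149), (347, 146), (348, 146), (349, 1
[... 192 characters left out ...]
8), (289, 111), (290, 97), (291, 95), (292, 92), (293, 91), (294, 94), (295, 93), (296, 89), (297, 92)]
bot left [(335, 84), (336, 86), (337, 90), (338, 92), (339, 94), (340, 96), (341, 92), (342, 86), (343, 70), (344, 58), (345, 57), (346, 55), (347, 58), (348, 56), (349, 58), (350, 58)]
Lstrip [(336, 199), (337, 200), (338, 200), (339, 200), (340, 200), (341, 201), (342, 194), (343, 166), (344, 117), (345, 92), (346, 95), (347, 97), (348, 97), (349, 111), (350, 140), (351, 163)]
Fstrip [(247, 138), (248, 141), (249, 141), (250, 143), (251, 145), (252, 146), (253, 147), (254, 142), (255, 110), (256, 66), (257, 41), (258, 42), (259, 49), (260, 59), (261, 63), (262, 61), (263, 64), (264, 65)]
```

Run:
```python
from h import *
G=R.from_rotvec([1.599,2.272,.606])
a=go([470,-30,340],down(0)); 
b=go([420,230,300],slant(10,75)*R.from_euler('z',-35,degrees=True),a)
c=go([384,357,171],G,b)
```

```text
shift [117.7, 263.8, -231.7] turn [0.001, -0.002, -0.312]
shift [50.0, 260.0, 40.0] turn [-0.144, -0.227, 0.781]
shift [134.1, 37.4, 121.1] turn [-0.269, -0.016, 0.45]
```

```bash
python3 -m creep '[{"translation":[0,0,-55],"angular":[0,0,0],"jaw":0.75},{"translation":[0,0,-115],"angular":[0,0,0],"jaw":0.7},{"translation":[10,25,-165],"angular":[0,0,-0.05],"jaw":0.6},{"translation":[32,72,-195],"angular":[0,0,-0.1],"jaw":0.5},{"translation":[54,120,-215],"angular":[0,0,-0.15],"jaw":0.4},{"translation":[76,168,-228],"angular":[0,0,-0.2],"jaw":0.35},{"translation":[98,216,-232],"angular":[0,0,-0.26],"jaw":0.33},{"translation":[118,264,-232],"angular":[0,0,-0.312],"jaw":0.33}]'
python3 - <<'E'
from h import *
b=go([420,230,300],slant(10,75)*R.from_euler('z',-35,degrees=True))
E
```

```text
t: 33.5
ee_pos: [469.6, -28.5, 340.4]
orientation: [0.002, -3.14, -0.0]
ft_force: [-0.6, 0.1, 0.3]
width: 29.0
grasp_force: 0.0
shift [49.2, 258.5, 40.5] turn [-0.144, -0.228, 0.782]
```

```bash
python3 -m creep '[{"translation":[6,32,5],"angular":[-0.018,-0.028,0.098],"jaw":0.33},{"translation":[12,64,10],"angular":[-0.036,-0.057,0.195],"jaw":0.33},{"translation":[18,96,15],"angular":[-0.054,-0.085,0.293],"jaw":0.33},{"translation":[24,129,20],"angular":[-0.072,-0.114,0.39],"jaw":0.33},{"translation":[30,161,25],"angular":[-0.09,-0.142,0.488],"jaw":0.33},{"translation":[36,194,30],"angular":[-0.108,-0.17,0.586],"jaw":0.33},{"translation":[43,226,35],"angular":[-0.126,-0.2,0.684],"jaw":0.33},{"translation":[49,258,40],"angular":[-0.144,-0.228,0.782],"jaw":0.33}]'
python3 - <<'E'
from h import *
G=R.from_rotvec([1.599,2.272,.606]); print(ctrl.get_obs()['qpos'].round(2))
go([384,357,171],G)
E
```

```text
t: 34.5
ee_pos: [420.3, 228.6, 299.7]
orientation: [1.121, 2.689, 0.204]
ft_force: [-0.3, -0.1, 0.5]
width: 29.2
grasp_force: 0.0
[ 0.54 -0.06  1.98 -0.11  0.98 -0.19]
shift [135.7, 37.8, 120.6] turn [-0.269, -0.014, 0.446]
```

```bash
python3 -m creep '[{"translation":[20,5,5],"angular":[-0.04,0,0.07],"jaw":0.33},{"translation":[40,10,15],"angular":[-0.09,0,0.14],"jaw":0.33},{"translation":[60,15,30],"angular":[-0.13,-0.005,0.22],"jaw":0.33},{"translation":[80,20,50],"angular":[-0.18,-0.01,0.3],"jaw":0.33},{"translation":[100,26,70],"angular":[-0.22,-0.012,0.37],"jaw":0.33},{"translation":[120,32,95],"angular":[-0.269,-0.014,0.446],"jaw":0.33},{"translation":[136,38,121],"angular":[-0.269,-0.014,0.446],"jaw":0.33},{"translation":[136,38,121],"angular":[-0.269,-0.014,0.446],"jaw":0.33}]'
python3 - <<'E'
from h import *
snap('wrist','w17.png')
G=R.from_rotvec([1.599,2.272,.606]); print(ctrl.get_obs()['qpos'].round(2))
print([(round(q['score'],2),np.round(q['rect']).tolist()) for q in ctrl.look_for('wrist','bin_left_handle')[:2]])
go([458.5,383.5,52.8],G)
E
```

```text
t: 35.5
ee_pos: [382.9, 355.8, 168.7]
orientation: [1.593, 2.279, 0.598]
ft_force: [-0.0, 0.3, -0.0]
width: 29.1
grasp_force: 0.0
[ 0.9   0.14  2.21 -0.68  0.43  1.13]
[(0.84, [324.0, 136.0, 486.0, 317.0])]
shift [0.7, 9.7, 142.3] turn [-0.001, -0.0, 0.004]
```

```bash
python3 -m creep '[{"translation":[0.5,10,15],"angular":[0,0,0],"jaw":0.33},{"translation":[0.5,10,45],"angular":[0,0,0],"jaw":0.33},{"translation":[0.5,10,75],"angular":[0,0,0],"jaw":0.31},{"translation":[0.5,10,100],"angular":[0,0,0],"jaw":0.31},{"translation":[0.5,10,120],"angular":[0,0,0],"jaw":0.31},{"translation":[0.5,10,135],"angular":[0,0,0],"jaw":0.31},{"translation":[0.5,10,142],"angular":[0,0,0],"jaw":0.31},{"translation":[0.5,10,142],"angular":[0,0,0],"jaw":0.31}]'
python3 -m creep '[{"translation":[0,0,0],"angular":[0,0,0],"jaw":0},{"translation":[0,0,0],"angular":[0,0,0],"jaw":0},{"translation":[0,0,0],"angular":[0,0,0],"jaw":0},{"translation":[0,0,0],"angular":[0,0,0],"jaw":0},{"translation":[0,0,0],"angular":[0,0,0],"jaw":0},{"translation":[0,0,0],"angular":[0,0,0],"jaw":0},{"translation":[0,0,0],"angular":[0,0,0],"jaw":0},{"translation":[0,0,0],"angular":[0,0,0],"jaw":0}]'
```

```text
t: 36.6
ee_pos: [460.7, 384.0, 54.1]
orientation: [1.597, 2.273, 0.607]
ft_force: [0.5, 0.5, 0.4]
width: 27.0
grasp_force: 0.0
t: 37.6
ee_pos: [458.9, 383.8, 54.2]
orientation: [1.596, 2.274, 0.607]
ft_force: [-4.2, -3.1, 4.3]
width: 10.1
grasp_force: 30.0
```

```bash
python3 -m creep '[{"translation":[0,5,-3.8],"angular":[0,0,0],"jaw":0},{"translation":[0,11.6,-8.1],"angular":[0,0,0],"jaw":0},{"translation":[0,18.7,-11.7],"angular":[0,0,0],"jaw":0},{"translation":[0,26,-14.5],"angular":[0,0,0],"jaw":0},{"translation":[0,34,-16.6],"angular":[0,0,0],"jaw":0},{"translation":[0,41.6,-18],"angular":[0,0,0],"jaw":0},{"translation":[0,49.5,-18.5],"angular":[0,0,0],"jaw":0},{"translation":[0,51,-18.5],"angular":[0,0,0],"jaw":0}]'
python3 -m creep '[{"translation":[0,0.5,0],"angular":[0,0,0],"jaw":0},{"translation":[0,1,0],"angular":[0,0,0],"jaw":0},{"translation":[0,1.5,0],"angular":[0,0,0],"jaw":0},{"translation":[0,1.5,0],"angular":[0,0,0],"jaw":0},{"translation":[0,1.5,0],"angular":[0,0,0],"jaw":0},{"translation":[0,1.5,0],"angular":[0,0,0],"jaw":0},{"translation":[0,1.5,0],"angular":[0,0,0],"jaw":0},{"translation":[0,1.5,0],"angular":[0,0,0],"jaw":0}]'
```

```text
t: 38.6
ee_pos: [489.2, 393.3, 93.4]
orientation: [1.598, 2.276, 0.598]
ft_force: [-17.5, -5.1, 3.1]
width: 10.1
grasp_force: 30.0
t: 39.6
ee_pos: [489.2, 393.3, 93.4]
orientation: [1.598, 2.277, 0.596]
ft_force: [-20.0, -5.4, 4.0]
width: 10.0
grasp_force: 30.0
```

```bash
python3 -m creep '[{"translation":[0,0.5,0],"angular":[0,0,0],"jaw":0.29},{"translation":[0,0,0],"angular":[0,0,0],"jaw":0.29},{"translation":[0,-1,0],"angular":[0,0,0],"jaw":0.29},{"translation":[0,-1,0],"angular":[0,0,0],"jaw":0.29},{"translation":[0,-1,-20],"angular":[0,0,0],"jaw":0.29},{"translation":[0,-1,-50],"angular":[0,0,0],"jaw":0.29},{"translation":[0,-1,-85],"angular":[0,0,0],"jaw":0.29},{"translation":[0,-1,-110],"angular":[0,0,0],"jaw":0.29}]'
python3 -m creep '[{"translation":[0,0,-3],"angular":[0,0,0],"jaw":0.29},{"translation":[0,0,-3],"angular":[0,0,0],"jaw":0.29},{"translation":[0,0,-3],"angular":[0,0,0],"jaw":0.29},{"translation":[0,0,-3],"angular":[0,0,0],"jaw":0.29},{"translation":[0,0,-3],"angular":[0,0,0],"jaw":0.29},{"translation":[0,0,-3],"angular":[0,0,0],"jaw":0.29},{"translation":[0,0,-3],"angular":[0,0,0],"jaw":0.29},{"translation":[0,0,-3],"angular":[0,0,0],"jaw":0.29}]'
python3 - <<'E'
from h import *
a=snap('side','s18.png').astype(int); b=cv2.imread('pics/side0.png')[:,:,::-1].astype(int)
# compare left handle region with start; compare right-handle
for n,(u0,v0,u1,v1) in {'lefth':(215,331,256,412),'right':(222,275,257,320)}.items(): print(n,np.abs(a[v0:v1,u0:u1]-b[v0:v1,u0:u1]).mean().round(1))
print([(l,[(round(q['score'],2),np.round(q['rect']).tolist()) for q in ctrl.look_for('side',l)[:2]]) for l in('bin_left_handle','bin_right_handle','wood_block','drill_board')])
d=(np.abs(a-b).max(2)>40)[331:412:3,205:260]
for r in d: print(''.join('#' if x else '.' for x in r))
E
```

```text
t: 40.6
ee_pos: [440.7, 377.7, 192.6]
orientation: [1.595, 2.274, 0.609]
ft_force: [-0.4, -0.4, -0.1]
width: 25.8
grasp_force: 0.0
t: 41.6
ee_pos: [439.5, 377.1, 193.8]
orientation: [1.595, 2.274, 0.607]
ft_force: [0.4, 0.5, 0.4]
width: 25.8
grasp_force: 0.0
lefth 5.9
right 15.6
[('bin_left_handle', [(0.57, [215.0, 332.0, 253.0, 413.0])]), ('bin_right_handle', [(0.86, [230.0, 277.0, 252.0, 342.0])]), ('wood_block', [(0.68, [214.0, 333.0, 253.0, 413.0]), (0.6, [322.0, 172.0, 333.0, 197.0])]), ('drill_board', [(0.62, [312.0, 194.0, 331.0, 210.0]), (0.34, [224.0, 308.0, 230.0, 319.0])])]
.......................................................
.......................................................
.......................................................
.......................................................
.......................................................
.......................................................
.......................................................
.......................................................
.......................................................
....
[... 303 characters left out ...]
.............###............
............######......................##.............
............#.###.......................##.............
...........######.......................##.............
...........#####.......................###.............
............####.......................#...............
.......................................................
.......................................................
.......................................................
.......................................................
.......................................................
.......................................................
.......................................................
```

Run:
```python
from h import *
C=np.array([527.4,-305.2]);b=np.radians(-17.86);ex=np.array([np.cos(b),np.sin(b)]);ey=np.array([-ex[1],ex[0]])
P=np.array([[x,y,z] for x in(-36,0) for y in(-42,0) for z in(12,92)],float)
q=proj('side',np.c_[C+P[:,:1]*ex+P[:,1:2]*ey,P[:,2]]);print(q.min(0).round(),q.max(0).round())
a=cv2.imread('pics/s18.png').astype(int);o=cv2.imread('pics/side0.png').astype(int)
d=(np.abs(a-o).max(2)>40)[145:260:3,290:400]
for r in d: print(''.join('#' if x else '.' for x in r))
```

```text
[319. 170.] [338. 203.]
......................................................................#######.#.######.###############........
....................................................................########.######.###############...........
.................................................................#######.#.#####..##############..............
..............................................................#######.#.######...............#................
............................................................########.######..............##...................
..........................................................#####.##.#####..#######.............................
.......................................................#####.##.#####..#######.....###........................
....................................................######.#.######.#####.....................................
.................................................######.##.#####.########....#.#.##...........................
...................................###.........#####.##.#####.####.##########
[... 2552 characters left out ...]
#.#.########.#######.#####..#####.
...................###########.#########################.#.##################.###########.############.####..#
..................######################################.##################..#####################...###......
...............######################################.#.#################..####......#######.########.........
............###########.###.#########################.##################.###............########..............
...........#############..####.###########.############################.#.....................................
...........#############......###.##################.#################........................................
```

```bash
python3 -c "
from workcell import ctrl
print(ctrl.close_job())"
```

```text
the job is handed in; nothing more can be done
None
```

The block stands on end in the drilling board's corner, against both strips to within about 0.5 mm by the wrist camera. The left bin is pushed fully shut and the right bin was never touched. I did not go near the loose tools but took no final picture check of them. The job was handed in at about 42 s.

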